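# Gauge three rope sheaves and release the good one

### The job

Two of the three rope sheaves in the red hold tray have a bush crushed part-way down the bore: find the sound one by trying the 20 mm plug gauge (green bands) in them where they lie, feeling it in gently and never forcing it, until it goes fully home. Lower that sheave gently all the way down onto the spindle of the green stand, leave the crushed ones lying in the red tray, and stand the gauge back home in its own hole in the wooden block. Leave everything else as it is.

Things in the scene. Friction and masses are not known exactly. Their poses are not given: they have to be found in the camera images.
- gauge_grip (a point): Middle of the handle of the 20 mm plug gauge (green bands), which stands upright in the wooden block: round aluminium handle 24 mm in diameter and 65 mm long, below it a steel shoulder disc 34 mm in diameter, 5 mm thick, below that the steel plug. About 0.16 kg. This point is on the axis, 40 mm above the underside of the shoulder and 68 mm above the plug's tip; z points up the handle.
- gauge_shoulder (a point): Point on the gauge's axis at the underside of its shoulder. The plug below it is 20 mm in diameter and 28 mm long; its last 2 mm taper to 18.8 mm.
- gauge: The same gauge; origin at the underside of the shoulder, z up the handle.
- block_hole (a point): Mouth of the gauge's own hole (25 mm diameter, through) in the top of the fixed dark wooden block, 190 x 90 mm and 45 mm high. x is along the block: the two other gauges stand in its other holes 60 mm and 120 mm further along +x. The gauge's shoulder rests on the block's top.
- tray: Fixed red plastic hold tray, 180 x 340 mm (x, y); origin under its centre; floor 6 mm above the table, rim 14 mm above the table. The three sheaves lie in a row along its y, about 105 mm apart.
- sheave_a_center (a point): Centre of one rope sheave (grooved pulley wheel, dark nylon, steel side plates), loose, lying flat in the tray: 60 mm in diameter, 30 mm thick, about 0.2 kg. The point is on its axis (z), 15 mm above its underside. Across its bore sits a captive brass bush with a 22 mm hole, free to float sideways: its hole may stand up to 2.5 mm off-centre. These readings do not tell which bush is sound.
- sheave_b_center (a point): The second sheave, of the same make and size (see sheave_a_center).
- sheave_c_center (a point): The third sheave, of the same make and size (see sheave_a_center).
- sheave_c_top (a point): Centre of the upper face of the third sheave.
- sheave_a_top (a point): Centre of the upper face of the first sheave, where the gauge's shoulder comes to rest, 28 mm of plug inside, if the bush is sound. The bore's mouth here is 26 mm in diameter and 6 mm deep, then comes the bush. A plug tip stopped about 6 mm down has only met the top of an off-centre bush: feel sideways, the bush gives way.
- sheave_b_top (a point): Centre of the upper face of the second sheave. In a crushed bush, whichever sheaves have it, the hole narrows to 16 mm from about 15 mm below the upper face: there the plug's tip stops dead.
- sheave_a: First sheave; origin at the centre of its underside.
- sheave_b: Second sheave; origin at the centre of its underside.
- sheave_c: Third sheave; origin at the centre of its underside.
- stand: Fixed spindle stand: green base plate 110 x 110 mm, 10 mm thick, origin under its centre, with an upright steel spindle 20 mm in diameter in the middle, its top 55 mm above the table (the last 5 mm tapered to 13 mm). A sound sheave slides right down it onto the plate; a crushed one stops high up.
- stand_seat (a point): Point on the spindle's axis at the top of the green base plate, 45 mm below the spindle's tip.
- gauge_small_grip (a point): Bystander: a thinner plug gauge (yellow bands) with the same handle, in the block's middle hole; middle of its handle.
- gauge_large_grip (a point): Bystander: a thicker plug gauge (blue bands) with the same handle, in the block's far hole; middle of its handle.
- cup_mid (a point): Bystander: paper coffee cup with lid, 84 mm across, 119 mm high; its middle.
- ring_big_mid (a point): Bystander: steel lifting ring lying flat, 104 mm across, 14 mm thick; its middle.
- spanner_mid (a point): Bystander: spanner lying flat; its middle.
- cutters_mid (a point): Bystander: side cutters with a red and a blue handle, lying flat, about 120 mm long; their pivot.
Not all that is in view belongs to the job. Leave any blue or orange look-alike of the sheave_b alone.

How it is judged:
On the way:
1. the gauge stands fully home in a sheave lying in the tray: its shoulder down on the sheave's face (within 4 mm) (((z of gauge_shoulder in the frame of sheave_a_top between -0.004 and 0.004 m and horizontal distance between gauge_shoulder and sheave_a_top below 0.007 m) or (z of gauge_shoulder in the frame of sheave_b_top between -0.004 and 0.004 m and horizontal distance between gauge_shoulder and sheave_b_top below 0.007 m) or (z of gauge_shoulder in the frame of sheave_c_top between -0.004 and 0.004 m and horizontal distance between gauge_shoulder and sheave_c_top below 0.007 m))), for 0.2 s.
At the end, for the whole second after the job is handed in: The sheave that takes the gauge is all the way down on the stand's spindle (within 4 mm of the base plate, upright), the two crushed ones lie flat inside the red tray, the gauge stands upright home in its own hole of the block (shoulder within 5 mm of its top), all released and at rest (((horizontal distance between sheave_a_center and stand_seat below 0.008 m and z of sheave_a_center in the frame of stand_seat below 0.019 m and angle between each of sheave_a_center, sheave_b_center, sheave_c_center's own z axis and vertical below 0.1 rad and linear speed of each of sheave_a, sheave_b, sheave_c below 0.02 m/s and z of each of sheave_b_center, sheave_c_center in the frame of tray below 0.025 m and x of sheave_b_center in the frame of tray between -0.075 and 0.075 m and y of sheave_b_center in the frame of tray between -0.155 and 0.155 m and x of sheave_c_center in the frame of tray between -0.075 and 0.075 m and y of sheave_c_center in the frame of tray between -0.155 and 0.155 m) or (horizontal distance between sheave_b_center and stand_seat below 0.008 m and z of sheave_b_center in the frame of stand_seat below 0.019 m and angle between each of sheave_b_center, sheave_a_center, sheave_c_center's own z axis and vertical below 0.1 rad and linear speed of each of sheave_b, sheave_a, sheave_c below 0.02 m/s and z of each of sheave_a_center, sheave_c_center in the frame of tray below 0.025 m and x of sheave_a_center in the frame of tray between -0.075 and 0.075 m and y of sheave_a_center in the frame of tray between -0.155 and 0.155 m and x of sheave_c_center in the frame of tray between -0.075 and 0.075 m and y of sheave_c_center in the frame of tray between -0.155 and 0.155 m) or (horizontal distance between sheave_c_center and stand_seat below 0.008 m and z of sheave_c_center in the frame of stand_seat below 0.019 m and angle between each of sheave_c_center, sheave_a_center, sheave_b_center's own z axis and vertical below 0.1 rad and linear speed of each of sheave_c, sheave_a, sheave_b below 0.02 m/s and z of each of sheave_a_center, sheave_b_center in the frame of tray below 0.025 m and x of sheave_a_center in the frame of tray between -0.075 and 0.075 m and y of sheave_a_center in the frame of tray between -0.155 and 0.155 m and x of sheave_b_center in the frame of tray between -0.075 and 0.075 m and y of sheave_b_center in the frame of tray between -0.155 and 0.155 m)) and horizontal distance between gauge_shoulder and block_hole below 0.006 m and z of gauge_shoulder in the frame of block_hole below 0.005 m and angle between gauge_grip's own z axis and vertical below 0.1 rad and linear speed of gauge below 0.02 m/s); the robot touches nothing.
It fails at once if the gauge is forced: with the plug in or on a sheave's bore, that sheave is pressed on the tray with more than 35 N ((contact force between sheave_a and tray above 35 N and horizontal distance between gauge_shoulder and sheave_a_top below 0.025 m and z of gauge_shoulder in the frame of sheave_a_top below 0.035 m) or (contact force between sheave_b and tray above 35 N and horizontal distance between gauge_shoulder and sheave_b_top below 0.025 m and z of gauge_shoulder in the frame of sheave_b_top below 0.035 m) or (contact force between sheave_c and tray above 35 N and horizontal distance between gauge_shoulder and sheave_c_top below 0.025 m and z of gauge_shoulder in the frame of sheave_c_top below 0.035 m)).
It fails at once if a sheave is rammed or dropped on the stand with more than 40 N (contact force between any of sheave_a, sheave_b, sheave_c and stand above 40 N).
It fails at once if one of the other gauges, the cup, the ring, the spanner or the cutters is moved by more than 20 mm (distance of any of gauge_small_grip, gauge_large_grip, cup_mid, ring_big_mid, spanner_mid, cutters_mid from where it was at the start of the episode above 0.02 m).
It also fails if it takes over 72 s, if anything falls off the work surface, if the arm or the gripper's body presses on something with over 40 N, if the wrist force passes 120 N, or if a joint passes its speed limit or range.

### The arm

A 6-joint arm with a two-finger parallel gripper is mounted at the origin on the work surface. World frame = base frame: x ahead of the robot, y to its left, z up, the work surface at z = 0. Lengths are in m, angles in rad, forces in N, time in s.
With the tool pointing down it reaches from about 0.25 to 0.775 m from the base axis. Payload 8.9 kg.
Tool frame: the origin (TCP) lies at the very end of the fingers, on their centre line; the grasp point (between the pads) lies 19 mm behind it; x points along the fingers, y is the direction in which the jaws open and shut, and the axes are right-handed (so a half turn about x gives the same grasp; the last joint's range is limited). The gripper opens to 85 mm and grips with 20 to 120 N. Pads are 22 mm wide; open, the fingers measure 114 mm over their backs; the gripper's body (76 mm by 85 mm) begins 54 mm behind the grasp point. The pads swing forward as they close: fully open they stand 13 mm farther back than shut.
Start: joints at [-1.322, 0.291, -0.153, 1.127, 0, 1.431], TCP at [0.199, -0.486, 0.231] pointing down, gripper open.
Joint ranges: [-2.52, 2.52], [-0.91, 1.74], [-1.3, 1.37], [-1.96, 2.02], [-1.52, 1.47], [-3.14, 3.14]. Speed limits (rad/s): [2.22, 2.22, 2.79, 3.14, 3.14, 3.14].

### API

Orientations are given as a 3x3 rotation matrix whose columns are the frame's x, y, z axes.
In Python, from rig import manip, camera, camera_model gives the robot as it stands.
- The arm moves only by the shell command python3 -m jog 'ROWS' [OPENING] [FORCE]. ROWS is text: rows parted by semicolons, each of 4 numbers parted by spaces: the shift along the tool's x, y, z in units of 300 mm (1.0 is 300 mm), then the turn about the tool's x in units of 360 degrees (1.0 is 360 degrees). A call has 1 to 12 rows; each row is the pose to reach, as a shift and turn from the pose commanded when the call began, along the tool's axes at that moment, turning the shorter way round; what a row does not reach only later rows make up. A row lasts 1/12 s, in which the tool goes at most 41.7 mm and 7.16 degrees, less where a joint would pass 70% of its speed; a pose out of reach is approached as far as the arm can. A call with a number of a shift or a turn outside -1 to 1 is refused whole. A call with a gripper value outside its range is refused whole. OPENING is the opening, from -1 (shut) to 1 (fully open), set as the call begins (- or left out, the last holds). The fingers move at their own pace and stop on an object; FORCE is the grip in N (left out, the last holds). Time passes only in rows, so rows that repeat a pose let the fingers close. It gives the time, the measured TCP pose, the force and the opening at its end, in the units of the state.
- manip.get_state(): the state, without advancing time (a new reading comes with each control period).
- camera(name): name is "side" or "top"; returns the picture (420x560x3 uint8, red, green, blue); there is no depth.
- camera_model(name): a dict with "mtx" (3x3 intrinsics, pixels), "R" (3x3) and "t" (3): a world point X has camera coordinates R X + t. Camera axes: x right, y down, z forward; pixel columns grow to the right and rows downward; lengths in m; the calibration is good to about 2 mm. A picture is of the moment at which its call begins. camera_model takes no time and is no camera call.
- manip.job_done(): hands the job in, once; it reports no verdict.
The state is a dict: "t": time; "q": joint angles; "qd": joint speeds; "effort": joint torques, N m; "tool_pos": TCP position; "tool_rot": TCP orientation; "wrist_force": force on the tool from outside, world axes, zero at the start; "wrist_torque": the same for the moment, N m; "finger_gap": finger opening in m.
Only numpy, scipy, OpenCV 4.12 (cv2) and the standard library are available. Lean on these libraries where they do the work, as an engineer would, in place of code of your own. Each camera call takes 0.05 s, during which the arm holds its last target.

## Working session

There is one attempt and no reset: what is moved stays moved. The work goes in short steps, Python scripts to look and compute and a shell command to move; the robot and the scene stay as the last step left them, time stands still between calls to the robot, and variables do not carry over. Pictures are saved under pics/ and viewed, and the job is handed in when it is done.

```bash
ls; mkdir -p pics; python3 - <<'E'
from rig import manip,camera,camera_model
import cv2,numpy as np
s=manip.get_state();print({k:np.round(v,3).tolist() for k,v in s.items()})
for n in("top","side"):
    im=camera(n);np.save(f"pics/{n}0.npy",im);cv2.imwrite(f"pics/{n}0.png",im[:,:,::-1])
    m=camera_model(n);print(n,m)
E
```

```text
pics
{'t': 0.0, 'q': [-1.322, 0.291, -0.154, 1.127, 0.0, 1.432], 'qd': [0.001, 0.001, -0.001, -0.0, 0.001, 0.001], 'effort': [0.002, -53.715, 33.137, 0.016, -0.0, -0.0], 'tool_pos': [0.198, -0.486, 0.231], 'tool_rot': [[-0.0, 0.378, -0.926], [0.001, -0.926, -0.378], [-1.0, -0.001, -0.0]], 'wrist_force': [-0.346, -0.759, -0.138], 'wrist_torque': [0.0, -0.015, 0.012], 'finger_gap': 0.085}
top {'mtx': array([[545.59491125,   0.        , 278.28809904],
       [  0.        , 545.59491125, 215.84063665],
       [  0.        ,   0.        ,   1.        ]]), 'R': array([[-9.93092152e-04, -9.99997874e-01, -1.80714203e-03],
       [-9.92609204e-01,  1.20504937e-03, -1.21348734e-01],
       [ 1.21350654e-01,  1.67327534e-03, -9.92608291e-01]]), 't': array([-0.00953769,  0.58674728,  1.23187631])}
side {'mtx': array([[448.2245487 ,   0.        , 276.13634906],
       [  0.        , 448.2245487 , 209.45841011],
       [  0.        ,   0.        ,   1.        ]]), 'R': array([[ 0.95018605, -0.31128685,  0.01571537],
       [-0.15920238, -0.5280685 , -0.83414523],
       [ 0.26795723,  0.79009123, -0.55132093]]), 't': array([-0.5370585 ,  0.175393  ,  0.82830225])}
```

View pics/top0.png

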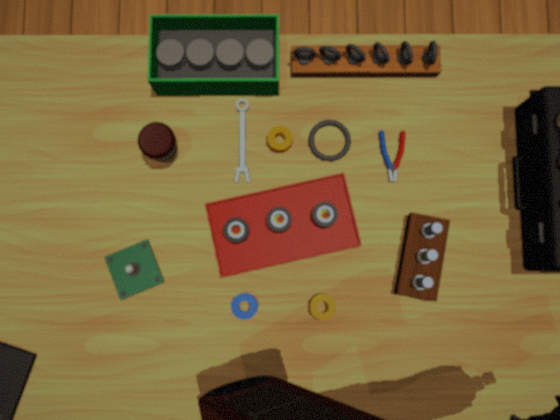

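View pics/side0.png

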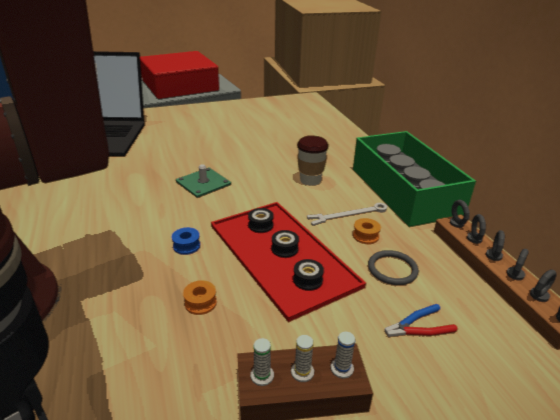

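The top view shows the block's three gauges at (423,282), (428,256) and (432,229), the sheaves at (236,230), (279,219) and (325,214), and the stand at (133,269). In the side view the green-banded gauge is the left one at (262,360).

Possible mistakes:
- **Gauge:** yellow-banded at side (303,357) and blue-banded at side (345,355).
- **Sheaves:** orange at top (280,139) and (322,307), and blue at (245,306).

I choose the green-banded gauge and will check it in a crop.

```bash
python3 - <<'E'
import numpy as np,cv2
t=np.load("pics/top0.npy")[:,:,::-1];s=np.load("pics/side0.npy")[:,:,::-1]
a=cv2.resize(s[325:415,230:380],None,fx=4,fy=4,interpolation=cv2.INTER_CUBIC)
b=cv2.resize(t[180:280,200:370],None,fx=4,fy=4,interpolation=cv2.INTER_CUBIC)
c=cv2.resize(t[200:310,380:470],None,fx=5,fy=5,interpolation=cv2.INTER_CUBIC)
d=cv2.resize(t[230:310,95:175],None,fx=5,fy=5,interpolation=cv2.INTER_CUBIC)
e=cv2.resize(s[150:300,160:370],None,fx=3.5,fy=3.5,interpolation=cv2.INTER_CUBIC)
for n,i in zip("abcde",(a,b,c,d,e)): cv2.imwrite(f"pics/crop_{n}.png",i)
E
```

```text
(no output)
```

View pics/crop_a.png

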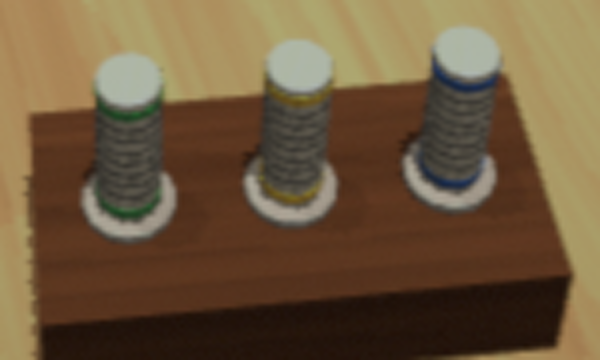

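View pics/crop_b.png

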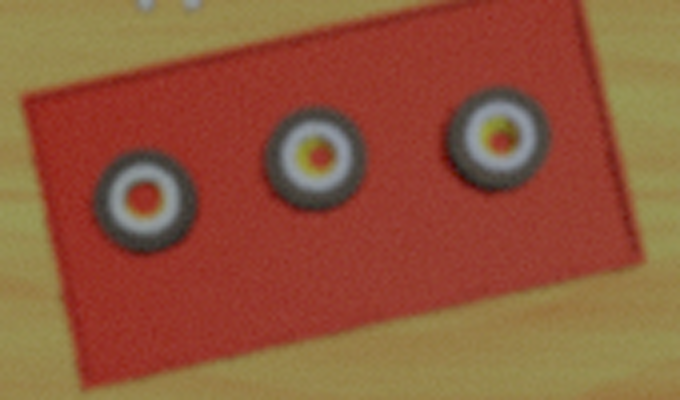

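View pics/crop_c.png

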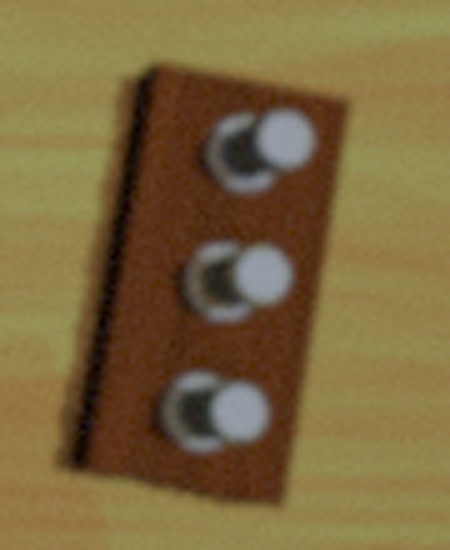

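View pics/crop_d.png

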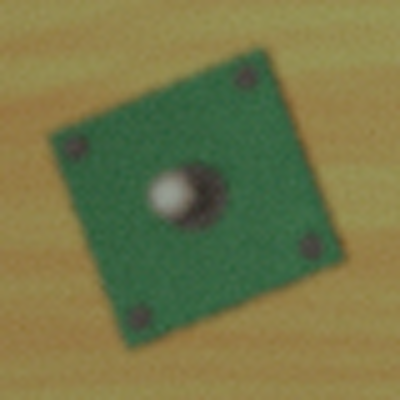

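View pics/crop_e.png

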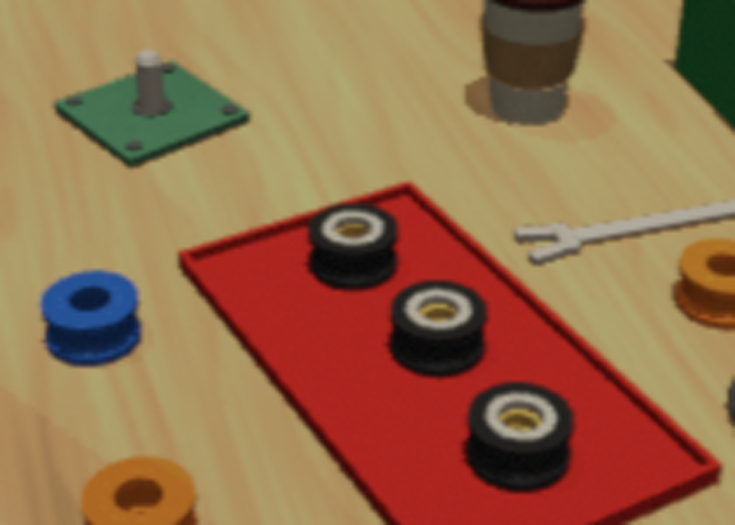

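The crop confirms the green-banded gauge at the low-x end, top view (423,282). Next I measure everything.

```bash
cat > h.py <<'E'
import numpy as np,cv2
from rig import manip,camera,camera_model
def ray(n,px):
    m=camera_model(n);d=np.linalg.inv(m["mtx"])@np.array([px[0],px[1],1.]);R=m["R"]
    return -R.T@m["t"],R.T@d
def cast(n,px,z):
    o,d=ray(n,px);return o+d*(z-o[2])/d[2]
def proj(n,X):
    m=camera_model(n);c=m["mtx"]@(m["R"]@np.array(X)+m["t"]);return c[:2]/c[2]
def two(pa,pb):
    o1,d1=ray("top",pa);o2,d2=ray("side",pb)
    A=np.c_[d1,-d2];k=np.linalg.lstsq(A,o2-o1,rcond=None)[0]
    a=o1+k[0]*d1;b=o2+k[1]*d2;return (a+b)/2,np.linalg.norm(a-b)
def blobs(mask,roi,amin=8):
    x0,y0,x1,y1=roi;m=np.zeros(mask.shape,np.uint8);m[y0:y1,x0:x1]=mask[y0:y1,x0:x1]
    n,l,st,c=cv2.connectedComponentsWithStats(m)
    out=[]
    for i in range(1,n):
        if st[i,4]>=amin: out.append((c[i],st[i]))
    return out
E
python3 - <<'E'
from h import *
t=np.load("pics/top0.npy");s=np.load("pics/side0.npy")
np.set_printoptions(precision=4,suppress=True)
print("cams",ray("top",(0,0))[0],ray("side",(0,0))[0])
for nm,im,roi in(("top",t,(395,205,455,305)),("side",s,(235,325,375,390))):
    h=cv2.cvtColor(im,cv2.COLOR_RGB2HSV);m=((h[...,1]<60)&(h[...,2]>135)).astype(np.uint8)
    for c,st in blobs(m,roi): print("gauge",nm,c,st,cast(nm,c,.115),cast(nm,c,.05))
# tray, stand
h=cv2.cvtColor(t,cv2.COLOR_RGB2HSV)
red=(((h[...,0]<8)|(h[...,0]>172))&(h[...,1]>150)&(h[...,2]>80)).astype(np.uint8)
for c,st in blobs(red,(195,160,370,290),500):
    cs=max(cv2.findContours(red[160:290,195:370].copy(),0,2)[0],key=cv2.contourArea)
    r=cv2.minAreaRect(cs);b=cv2.boxPoints(r)+[195,160];P=np.array([cast("top",p,.014) for p in b]);print("tray",b.tolist());print(P,P.mean(0),[np.linalg.norm(P[i]-P[i-1]) for i in(1,2)])
gr=((h[...,0]>50)&(h[...,0]<90)&(h[...,1]>80)).astype(np.uint8)
cs=max(cv2.findContours(gr[225:310,90:180].copy(),0,2)[0],key=cv2.contourArea);r=cv2.minAreaRect(cs);b=cv2.boxPoints(r)+[90,225];P=np.array([cast("top",p,.010) for p in b]);print("stand",P,P.mean(0),[np.linalg.norm(P[i]-P[i-1]) for i in(1,2)])
m=((h[...,1]<70)&(h[...,2]>120)).astype(np.uint8)
for c,st in blobs(m,(105,245,160,295),4): print("tip",c,st,cast("top",c,.055))
# sheaves top: dark disc + white plate = non-red within tray
for (u,v) in((236,230),(279,219),(325,214)):
    for nm,mm in(("plate",((h[...,1]<70)&(h[...,2]>110))),("all",(h[...,1]<110))):
        sub=np.zeros(mm.shape,np.uint8);sub[v-18:v+19,u-18:u+19]=mm[v-18:v+19,u-18:u+19]
        cs=max(cv2.findContours(sub,0,2)[0],key=cv2.contourArea);(c,rr)=cv2.minEnclosingCircle(cs);el=cv2.fitEllipse(cs)
        print(nm,el[0],el[1],c,rr,cast("top",el[0],.036),cast("top",el[0],.021))
E
```

```text
cams [ 0.4329 -0.0123  1.294 ] [ 0.3163 -0.729   0.6114]
gauge top [436.6712 227.4247] [432 223  10  10  73] [ 0.5513 -0.354   0.115 ] [ 0.5578 -0.3729  0.05  ]
gauge top [432.0811 254.527 ] [428 250   9  10  74] [ 0.4926 -0.342   0.115 ] [ 0.4959 -0.3602  0.05  ]
gauge top [427.4342 281.9079] [423 277  10  10  76] [ 0.4339 -0.33    0.115 ] [ 0.434  -0.3475  0.05  ]
gauge side [346.3832 337.4132] [338 331  18  13 167] [ 0.5506 -0.3565  0.115 ] [ 0.5812 -0.3077  0.05  ]
gauge side [304.5 341. ] [297 335  16  13 172] [ 0.4919 -0.3448  0.115 ] [ 0.5149 -0.2945  0.05  ]
gauge side [261.7102 344.4489] [254 338  17  14 176] [ 0.4334 -0.3327  0.115 ] [ 0.4487 -0.2808  0.05  ]
gauge side [342.3956 371.4505] [331 364  23  13  91] [ 0.5211 -0.4061  0.115 ] [ 0.5479 -0.3638  0.05  ]
gauge side [303.1224 374.6122] [291 367  23  13  98] [ 0.4705 -0.3952  0.115 ] [ 0.4907 -0.3515  0.05  ]
gauge side [262.3861 378.1881] [251 369  23  15 101] [ 0.4188 -0.3845  0.115 ] [ 0.4323 -0.3394  0.05  ]
tray [[204.0741424560547, 204.04002380371094], [343.49940490722656, 172.3009490966797], [360.01646423339844
[... 973 characters left out ...]
844) (278.64605712890625, 218.5898895263672) 8.746293067932129 [ 0.5802 -0.0112  0.036 ] [ 0.582  -0.0112  0.021 ]
all (278.6035461425781, 219.1583709716797) (23.763500213623047, 24.21240997314453) (278.6126708984375, 219.16197204589844) 12.439543724060059 [ 0.5789 -0.0109  0.036 ] [ 0.5807 -0.0109  0.021 ]
plate (324.6566467285156, 213.63421630859375) (16.511369705200195, 16.969268798828125) (324.5869445800781, 213.63043212890625) 8.740483283996582 [ 0.5917 -0.1179  0.036 ] [ 0.5936 -0.1192  0.021 ]
all (324.3459777832031, 214.11163330078125) (23.954872131347656, 24.43279457092285) (324.23529052734375, 213.9705810546875) 12.604849815368652 [ 0.5906 -0.1172  0.036 ] [ 0.5925 -0.1184  0.021 ]
```

```bash
cat >> h.py <<'E'
def go(target,jaw=None):
    s=manip.get_state();R=np.array(s["tool_rot"]);p=np.array(s["tool_pos"])
    d=R.T@(np.array(target)-p)/.3;tr=0
    if jaw is not None:
        a=np.arctan2(R[1,1],R[0,1]);b=np.arctan2(jaw[1],jaw[0]);w=(b-a+np.pi/2)%np.pi-np.pi/2
        tr=-w/(2*np.pi)   # tool x points down
    print("t %.2f rows:"%s["t"],np.round(d,4),round(tr,4),"q6",round(s["q"][5],2),"pos",np.round(p,4),"F",np.round(s["wrist_force"],1),"gap",round(s["finger_gap"],4))
E
python3 - <<'E'
from h import *
go((.4337,-.3313,.145),(.2,.98))
# sheave cross check in the side view: white plate ellipse
s=np.load("pics/side0.npy");h=cv2.cvtColor(s,cv2.COLOR_RGB2HSV)
m=((h[...,1]<60)&(h[...,2]>115)).astype(np.uint8)
for (u,v) in((261,216),(285,240),(308,270)):
    sub=np.zeros(m.shape,np.uint8);sub[v-12:v+13,u-18:u+19]=m[v-12:v+13,u-18:u+19]
    cs=max(cv2.findContours(sub,0,2)[0],key=cv2.contourArea);hl=cv2.convexHull(cs);e=cv2.fitEllipse(hl);print(np.round(e[0],2),np.round(e[1],1),np.round(cast("side",e[0],.036),4))
E
```

```text
t 0.10 rows: [ 0.2864 -0.1795 -0.9205] 0.0938 q6 1.43 pos [ 0.1984 -0.4857  0.2308] F [-0.1  0.3 -0.5] gap 0.086
[260.14 214.59] [ 9.2 16.7] [0.5543 0.086  0.036 ]
[284.77 237.83] [10.8 18.3] [ 0.5795 -0.0136  0.036 ]
[308.33 268.46] [13.  19.6] [ 0.5911 -0.1203  0.036 ]
```

```bash
python3 -m jog '0 -0.18 -0.92 0.0938; 0.1 -0.18 -0.92 0.0938; 0.2 -0.18 -0.92 0.0938; 0.286 -0.18 -0.92 0.0938; 0.286 -0.18 -0.92 0.0938; 0.286 -0.18 -0.92 0.0938; 0.286 -0.18 -0.92 0.0938; 0.286 -0.18 -0.92 0.0938; 0.286 -0.18 -0.92 0.0938; 0.286 -0.18 -0.92 0.0938; 0.286 -0.18 -0.92 0.0938' 0.2 40; python3 - <<'E'
from h import *
go((.4337,-.3313,.066),(.2,.98))
for n in("top","side"): cv2.imwrite(f"pics/{n}1.png",camera(n)[:,:,::-1])
E
```

```text
t: 1.02
tool_pos: [0.4333, -0.3318, 0.1455]
tool_rot: [[-0.0, -0.2, -0.98], [-0.0, -0.98, 0.2], [-1.0, 0.0, 0.0]]
wrist_force: [0.4, -0.5, 0.5]
finger_gap: 0.0515
t 1.02 rows: [ 0.2651 -0.0021 -0.0012] 0.0 q6 2.56 pos [ 0.4333 -0.3318  0.1455] F [ 0.4 -0.5  0.5] gap 0.0515
```

View pics/side1.png

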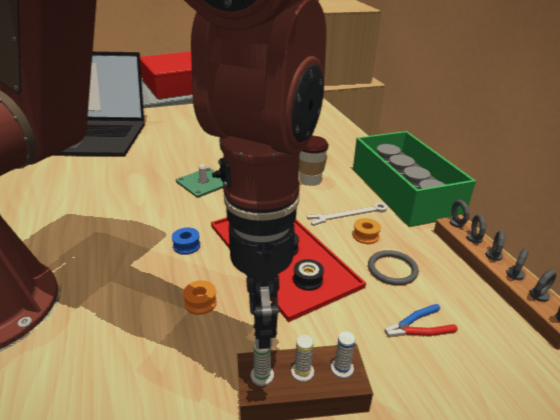

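View pics/top1.png

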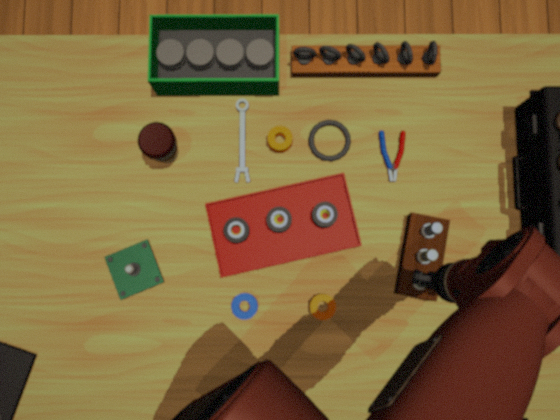

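The open fingers stand over the green-banded gauge in both views: side (262,345), top (424,282). I go down over the handle and grip it.

```bash
python3 -m jog '0.08 -0.002 -0.001 0; 0.16 -0.002 -0.001 0; 0.23 -0.002 -0.001 0; 0.265 -0.002 -0.001 0; 0.265 -0.002 -0.001 0' && python3 -m jog '0 0 0 0;0 0 0 0;0 0 0 0;0 0 0 0;0 0 0 0;0 0 0 0' -1 60;python3 -m jog '0 0 0 0;0 0 0 0;0 0 0 0;0 0 0 0'
```

```text
t: 1.53
tool_pos: [0.4324, -0.3308, 0.0644]
tool_rot: [[-0.002, -0.202, -0.979], [0.002, -0.979, 0.202], [-1.0, -0.002, 0.003]]
wrist_force: [-1.0, -0.1, 0.2]
finger_gap: 0.0511
t: 2.03
tool_pos: [0.4347, -0.3319, 0.0674]
tool_rot: [[0.001, -0.2, -0.98], [-0.002, -0.98, 0.2], [-1.0, 0.002, -0.002]]
wrist_force: [-2.1, -0.4, 7.4]
finger_gap: 0.0229
t: 2.37
tool_pos: [0.4346, -0.3319, 0.0674]
tool_rot: [[0.001, -0.2, -0.98], [-0.002, -0.98, 0.2], [-1.0, 0.002, -0.002]]
wrist_force: [-1.0, 0.3, 7.7]
finger_gap: 0.0227
```

```bash
python3 -m jog '-0.03 0 0 0;-0.08 0 0 0;-0.16 0 0 0;-0.24 0 0 0;-0.283 0 0 0;-0.283 0 0 0;-0.283 0 0 0' && python3 - <<'E'
from h import *
go((.5547,.0873,.125),None)
for n in("top","side"): im=camera(n);np.save(f"pics/{n}2.npy",im);cv2.imwrite(f"pics/{n}2.png",im[:,:,::-1])
E
```

```text
t: 2.95
tool_pos: [0.4344, -0.3314, 0.1517]
tool_rot: [[0.001, -0.2, -0.98], [-0.001, -0.98, 0.2], [-1.0, 0.001, -0.002]]
wrist_force: [-0.5, 0.6, -2.5]
finger_gap: 0.0229
t 2.95 rows: [ 0.0877 -1.4479 -0.1134] 0 q6 2.56 pos [ 0.4344 -0.3314  0.1517] F [-0.5  0.6 -2.5] gap 0.0229
```

View pics/side2.png

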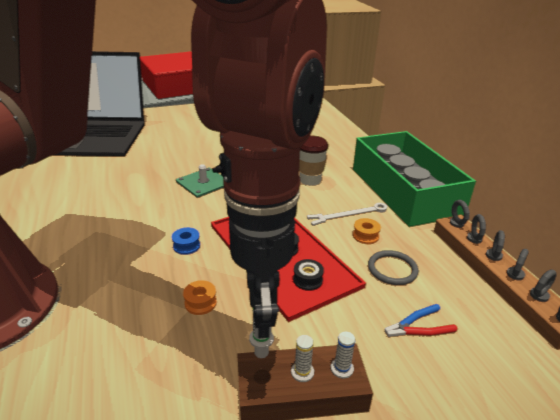

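```bash
python3 -m jog '0 -0.9 -0.07 -0.22;0 -0.9 -0.07 -0.22;0 -0.9 -0.07 -0.22;0 -0.9 -0.07 -0.22;0 -0.9 -0.07 -0.22;0 -0.9 -0.07 -0.22;0 -0.9 -0.07 -0.22;0 -0.9 -0.07 -0.22;0 -0.9 -0.07 -0.22;0 -0.9 -0.07 -0.22;0 -0.9 -0.07 -0.22;0 -0.9 -0.07 -0.22' && python3 - <<'E'
from h import *
go((.5547,.0873,.11),(.9848,.1736))
E
```

```text
t: 4.05
tool_pos: [0.5078, -0.0704, 0.1497]
tool_rot: [[-0.002, 0.927, -0.375], [0.001, -0.375, -0.927], [-1.0, -0.002, 0.0]]
wrist_force: [-0.0, 0.0, -2.1]
finger_gap: 0.0228
t 4.05 rows: [ 0.1322 -0.0517 -0.546 ] -0.0889 q6 1.67 pos [ 0.5078 -0.0704  0.1497] F [-0.   0.  -2.1] gap 0.0228
```

```bash
python3 -m jog '0.0 -0.052 -0.546 -0.089;0.04 -0.052 -0.546 -0.089;0.08 -0.052 -0.546 -0.089;0.132 -0.052 -0.546 -0.089;0.132 -0.052 -0.546 -0.089;0.132 -0.052 -0.546 -0.089;0.132 -0.052 -0.546 -0.089;0.132 -0.052 -0.546 -0.089' && python3 - <<'E'
from h import *
go((.5547,.0873,.085),(.9848,.1736))
for n in("top","side"):
    im=camera(n);np.save(f"pics/{n}3.npy",im)
    c=im[150:290,180:390] if n=="top" else im[140:280,180:390]
    cv2.imwrite(f"pics/{n}3.png",cv2.resize(c,None,fx=3.5,fy=3.5,interpolation=cv2.INTER_CUBIC)[:,:,::-1])
E
```

```text
t: 4.72
tool_pos: [0.5564, 0.0857, 0.1114]
tool_rot: [[-0.0, 0.987, 0.164], [-0.0, 0.164, -0.987], [-1.0, -0.0, 0.0]]
wrist_force: [1.0, -0.6, -1.1]
finger_gap: 0.0228
t 4.72 rows: [ 0.088  -0.0046 -0.0062] -0.0016 q6 1.43 pos [0.5564 0.0857 0.1114] F [ 1.  -0.6 -1.1] gap 0.0228
```

View pics/side3.png

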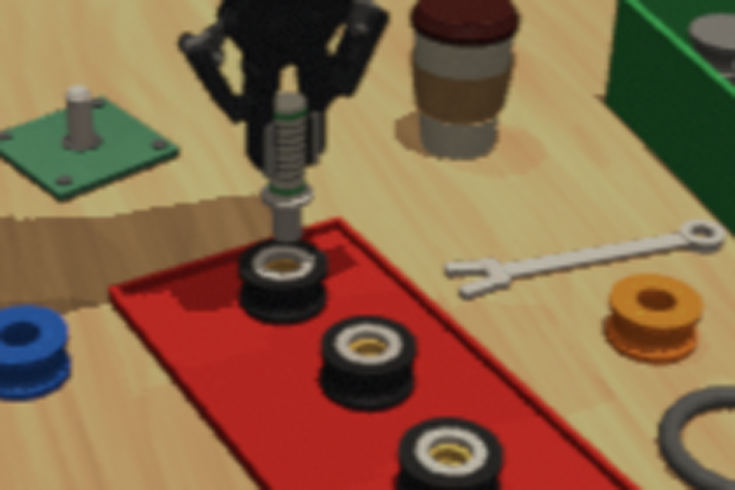

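View pics/top3.png

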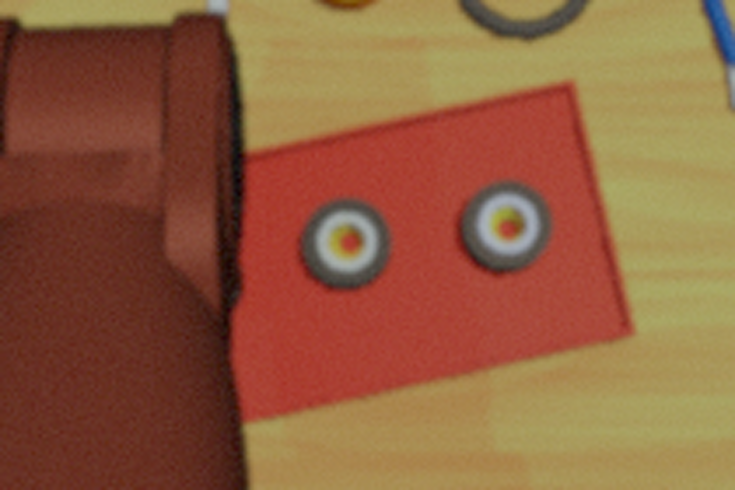

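```bash
python3 - <<'E'
from h import *
s=np.load("pics/side3.npy");h=cv2.cvtColor(s,cv2.COLOR_RGB2HSV)
c=s[155:220,235:290];cv2.imwrite("pics/s3c.png",cv2.resize(c,None,fx=9,fy=9,interpolation=cv2.INTER_CUBIC)[:,:,::-1])
print(proj("side",(.5564,.0857,.089)),proj("side",(.5564,.0857,.061)),proj("side",(.5543,.086,.036)))
E
```

```text
[260.99196214 194.75142955] [261.02809882 205.32589308] [260.14118615 214.5768226 ]
```

View pics/s3c.png

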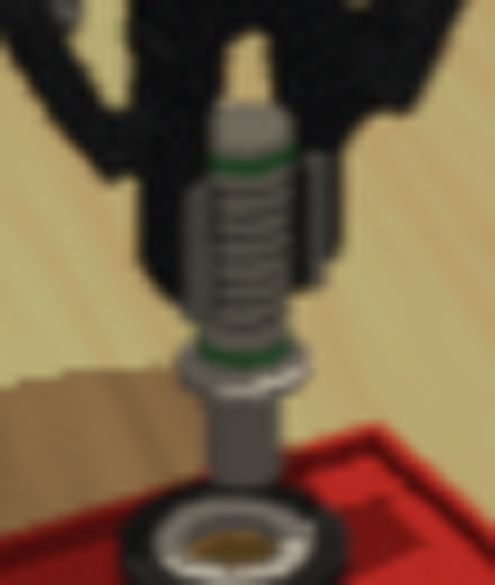

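```bash
python3 -m jog '0 -0.005 -0.006 0;0.03 -0.005 -0.006 0;0.06 -0.005 -0.006 0;0.071 -0.005 -0.006 0;0.071 -0.005 -0.006 0;0.071 -0.005 -0.006 0' && python3 - <<'E'
from h import *
go((.5547,.0873,.085),(.9848,.1736))
im=camera("side");np.save("pics/side4.npy",im)
c=im[165:230,235:290];cv2.imwrite("pics/s4c.png",cv2.resize(c,None,fx=9,fy=9,interpolation=cv2.INTER_CUBIC)[:,:,::-1])
E
```

```text
t: 5.32
tool_pos: [0.5544, 0.0881, 0.0895]
tool_rot: [[-0.001, 0.986, 0.168], [-0.0, 0.168, -0.986], [-1.0, -0.001, -0.0]]
wrist_force: [-0.9, -0.7, -2.0]
finger_gap: 0.0228
t 5.32 rows: [0.015  0.0007 0.0028] -0.0009 q6 1.43 pos [0.5544 0.0881 0.0895] F [-0.9 -0.7 -2. ] gap 0.0228
```

View pics/s4c.png

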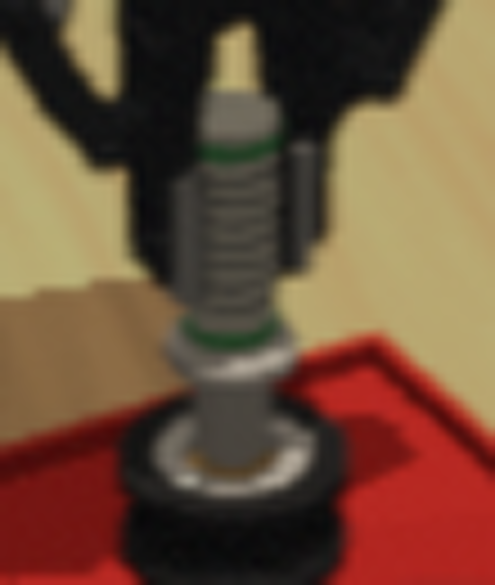

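```bash
python3 -m jog '0.005 0 0.0 0;0.01 0 0 0;0.01 0 0 0' && python3 -m jog '0.005 0 0.0 0;0.005 0 0 0' && python3 -m jog '0.005 0 0.0 0;0.005 0 0 0'
```

```text
t: 5.62
tool_pos: [0.5547, 0.0882, 0.0869]
tool_rot: [[-0.0, 0.986, 0.168], [0.0, 0.168, -0.986], [-1.0, -0.0, -0.0]]
wrist_force: [-0.6, 0.1, -1.7]
finger_gap: 0.023
t: 5.78
tool_pos: [0.5547, 0.0882, 0.0853]
tool_rot: [[-0.0, 0.986, 0.168], [0.0, 0.168, -0.986], [-1.0, -0.0, -0.0]]
wrist_force: [0.5, 0.1, -2.1]
finger_gap: 0.0229
t: 5.95
tool_pos: [0.5546, 0.0882, 0.0838]
tool_rot: [[-0.0, 0.986, 0.168], [0.0, 0.168, -0.986], [-1.0, -0.0, -0.0]]
wrist_force: [-0.3, -0.2, -0.8]
finger_gap: 0.0229
```

```bash
for i in 1 2; do python3 -m jog '0.005 0 0.0 0;0.005 0 0 0' | grep -v rot; done;  python3 -m jog '0.004 0 0.0 0;0.004 0 0 0'| grep -v rot
```

```text
t: 6.12
tool_pos: [0.5546, 0.0882, 0.0823]
wrist_force: [0.7, 0.5, -1.8]
finger_gap: 0.023
t: 6.28
tool_pos: [0.5546, 0.0882, 0.0807]
wrist_force: [0.5, -0.0, -2.6]
finger_gap: 0.0227
t: 6.45
tool_pos: [0.5548, 0.088, 0.0798]
wrist_force: [-0.3, -0.1, -0.1]
finger_gap: 0.0226
```

```bash
for i in 1 2; do python3 -m jog '0.004 0 0.0 0;0.004 0 0 0' | grep -v rot; done
```

```text
t: 6.62
tool_pos: [0.555, 0.0881, 0.0794]
wrist_force: [-2.8, -0.1, 8.7]
finger_gap: 0.0228
t: 6.78
tool_pos: [0.5552, 0.0881, 0.0791]
wrist_force: [-5.4, -1.5, 18.4]
finger_gap: 0.0229
```

```bash
python3 -m jog '-0.004 0 0 0;-0.004 0 0 0' | grep -v rot; python3 -m jog '0 -0.004 0 0;0 -0.004 0 0' | grep -v rot;python3 -m jog '0 -0.003 0 0;0 -0.003 0 0' | grep -v rot; python3 -c "
from h import *;s=manip.get_state();print(s['wrist_torque'])"
```

```text
t: 6.95
tool_pos: [0.555, 0.088, 0.0795]
wrist_force: [-3.1, -0.5, 9.4]
finger_gap: 0.0228
t: 7.12
tool_pos: [0.5547, 0.088, 0.0796]
wrist_force: [1.2, 1.0, 7.5]
finger_gap: 0.0229
t: 7.28
tool_pos: [0.5543, 0.0879, 0.0796]
wrist_force: [3.1, 0.0, 5.4]
finger_gap: 0.0228
[ 0.01105756 -0.55074318  0.00326348]
```

```bash
for i in 1 2 3; do python3 -m jog '0 -0.003 0 0;0 -0.003 0 0' | grep -v rot; done
```

```text
t: 7.45
tool_pos: [0.5536, 0.0878, 0.0796]
wrist_force: [3.1, 0.6, 5.9]
finger_gap: 0.0228
t: 7.62
tool_pos: [0.5528, 0.0877, 0.0796]
wrist_force: [4.2, 0.8, 4.6]
finger_gap: 0.0228
t: 7.78
tool_pos: [0.5521, 0.0875, 0.0797]
wrist_force: [4.1, 0.5, 4.7]
finger_gap: 0.0228
```

```bash
python3 - <<'E'
from h import *
t=np.load("pics/top0.npy");s=np.load("pics/side0.npy")
r=[cv2.resize(t[v-13:v+14,u-13:u+14],(380,380),interpolation=cv2.INTER_CUBIC) for u,v in((236,230),(279,219))]
q=[cv2.resize(s[v-13:v+7,u-13:u+14],(380,200),interpolation=cv2.INTER_CUBIC) for u,v in((261,219),(285,242))]
o=np.vstack([np.hstack(r),np.hstack(q)]);o=cv2.convertScaleAbs(o,alpha=1.2)
for u,v in((236,230),(261,219)):
  n="top" if v==230 else "side"
  print(n,proj(n,(.5547,.0873,.036)))
cv2.imwrite("pics/z.png",o[:,:,::-1])
h=t.astype(int)
print("R-G");print((h[224:237,229:244,0]-h[224:237,229:244,1]));print("G-B");print((h[224:237,229:244,1]-h[224:237,229:244,2]))
E
```

```text
top [236.20988881 229.60726252]
side [260.14812303 214.2434614 ]
R-G
[[ -1  -6  -5  -6  -9  -4  -1  -1  -1  -5  -5  -6  -8  -5   0]
 [ -4  -6  -5  -5   2  10  25  28  23  13   4  -1  -6  -6  -4]
 [ -8  -6  -1   7  30  54  68  83  71  47  25   6  -3  -7  -5]
 [ -7  -6   6  35  75  93 101  99  95  84  49  16   1  -5  -8]
 [ -5  -1  17  62  94 104 101 102  99  97  69  27   4  -6  -8]
 [ -5   2  24  71 100 107 100 103 100  98  74  30   4  -6  -6]
 [ -6   1  24  67  95 107 101 103 103  96  66  30   1  -4  -7]
 [ -6  -2  20  50  82 103 103 100  99  88  55  20   2  -5  -6]
 [ -8  -5   6  26  55  77  92  90  83  65  31  10  -2  -6  -4]
 [ -7  -7  -2  10  27  41  56  56  49  34  12   1  -5  -6  -6]
 [ -5  -6  -5  -1   7  17  20  20  18  12   0  -5  -6  -5  -3]
 [ -2  -6  -5  -5  -3   0   1   1   1  -1  -3  -7  -7  -4   0]
 [ -1  -4  -5  -6  -5  -5  -7  -6  -6  -5  -5  -6  -4   2   4]]
G-B
[[-2 -2 -3 -1  1  3  2  2  0 -2 -1 -3  0 -2  1]
 [-2 -1 -2  3 11 13  9  8 11 11 10  2 -2 -3  0]
 [ 0 -1 -1  8 13 16 17 12 17 18 17 12  0 -2 -2]
 [ 1  2  6 10 13 12  8  9  8 24 23 20  8 -2 -2]
 [-1  1 12 15 13 10 13 12 12 19 30 28 15  2 -3]
 [-4  4 19 20 15  8 14  7 10 20 26 34 21  6 -2]
 [-3  7 22 29 18 12 15  7 15 15 29 40 25  2 -2]
 [ 1  7 25 40 26 12 10 14 14 19 40 41 21  3 -3]
 [ 0  5 24 43 48 31 29 22 24 38 45 35 14  1 -3]
 [ 1  1 14 30 42 46 43 44 40 35 32 16  4 -2 -2]
 [-2 -1  4 10 22 32 38 34 31 20  9  3 -2 -3 -2]
 [-4 -2 -2  1  3 10 15 13 12  4  0 -4 -2 -3  1]
 [ 3 -1 -2 -1 -2 -1  1  3  1 -3 -1 -2  0 -2  3]]
```

View pics/z.png

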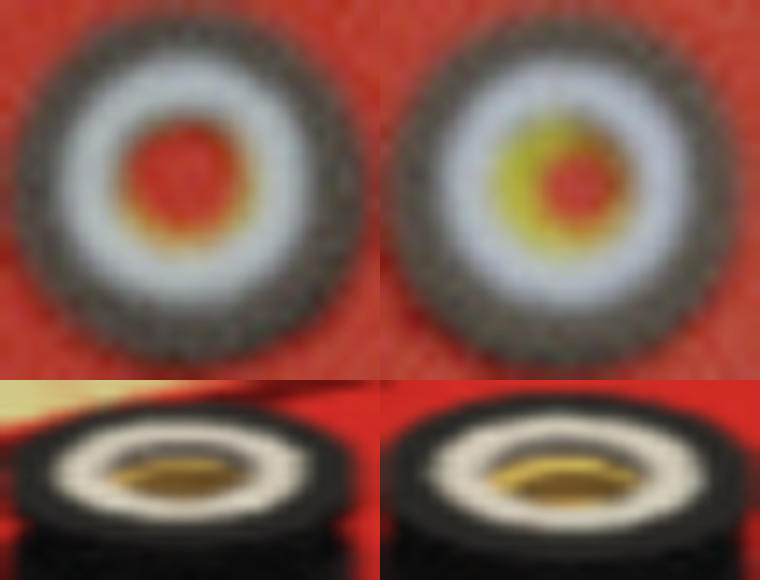

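Sheave A's clear hole is large and red right through. The brass crescent shows on its −x side, so the bush hole lies toward +x, and I feel that way.

```bash
python3 -m jog '0 0.005 0 0;0 0.01 0 0;0 0.01 0 0' | grep -v rot; for i in 1 2 3; do python3 -m jog '0 0.0035 0 0;0 0.0035 0 0' | grep -v rot; done
```

```text
t: 8.03
tool_pos: [0.5531, 0.0878, 0.0794]
wrist_force: [-1.5, -0.6, 12.4]
finger_gap: 0.0227
t: 8.2
tool_pos: [0.5534, 0.0879, 0.0794]
wrist_force: [-4.5, -0.5, 14.8]
finger_gap: 0.0228
t: 8.37
tool_pos: [0.5537, 0.0879, 0.0793]
wrist_force: [-6.6, -1.6, 17.5]
finger_gap: 0.0226
t: 8.53
tool_pos: [0.554, 0.088, 0.0792]
wrist_force: [-9.9, -1.6, 18.8]
finger_gap: 0.0229
```

```bash
python3 -m jog '-0.005 0.002 0 0;-0.005 0.002 0 0' | grep -v rot; for i in 1 2 3; do python3 -m jog '0 0.003 0 0;0 0.003 0 0' | grep -v rot; done
```

```text
t: 8.7
tool_pos: [0.5563, 0.0885, 0.0801]
wrist_force: [-0.0, 0.0, -1.2]
finger_gap: 0.0225
t: 8.87
tool_pos: [0.5574, 0.0887, 0.0797]
wrist_force: [0.2, -0.6, -0.2]
finger_gap: 0.0224
t: 9.03
tool_pos: [0.5585, 0.0888, 0.0798]
wrist_force: [-0.2, -0.5, -1.6]
finger_gap: 0.0227
t: 9.2
tool_pos: [0.5591, 0.089, 0.0799]
wrist_force: [-1.4, -0.2, -1.6]
finger_gap: 0.0229
```

```bash
python3 -m jog '0 -0.006 0 0;0 -0.006 0 0' | grep -v rot; for i in 1 2 3; do python3 -m jog '0.003 0 0 0;0.003 0 0 0' | grep -v rot; done
```

```text
t: 9.37
tool_pos: [0.5573, 0.0886, 0.08]
wrist_force: [-0.3, 0.2, -1.8]
finger_gap: 0.0227
t: 9.53
tool_pos: [0.5576, 0.0886, 0.0795]
wrist_force: [-1.5, -0.2, 3.4]
finger_gap: 0.0227
t: 9.7
tool_pos: [0.5578, 0.0886, 0.0792]
wrist_force: [-2.8, -0.8, 10.4]
finger_gap: 0.0225
t: 9.87
tool_pos: [0.5579, 0.0886, 0.0788]
wrist_force: [-4.7, -0.1, 15.9]
finger_gap: 0.0229
```

```bash
python3 -m jog '-0.007 -0.002 0 0;-0.007 -0.002 0 0' | grep -v rot; python3 - <<'E'
from h import *
im=camera("side");np.save("pics/side5.npy",im)
c=im[170:230,235:290];cv2.imwrite("pics/s5c.png",cv2.convertScaleAbs(cv2.resize(c,None,fx=10,fy=10,interpolation=cv2.INTER_CUBIC)[:,:,::-1],alpha=1.3))
s=manip.get_state();print(s["wrist_force"],s["wrist_torque"],s["tool_pos"])
E
```

```text
t: 10.03
tool_pos: [0.5572, 0.0886, 0.0799]
wrist_force: [0.5, -0.8, -1.2]
finger_gap: 0.0226
[-0.1374058  -0.71633654  2.37436078] [-0.26023939 -0.01156416  0.03647599] [0.55721828 0.08853226 0.07966662]
```

View pics/s5c.png

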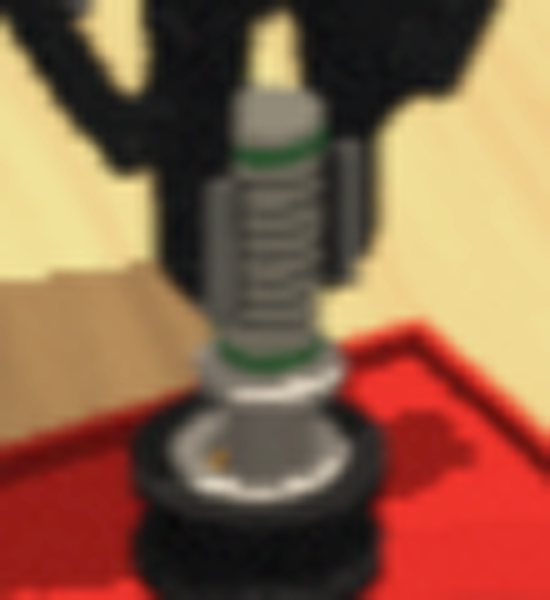

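```bash
python3 -m jog '0.001 0 0 0;0.001 0 0 0' | grep -v rot; for i in 1 2 3 4; do python3 -m jog '0 0 0.0025 0;0 0 0.0025 0' | grep -v rot; done
```

```text
t: 10.25
tool_pos: [0.5573, 0.0885, 0.0794]
wrist_force: [-0.8, -1.1, 5.8]
finger_gap: 0.0229
t: 10.42
tool_pos: [0.5574, 0.0881, 0.0795]
wrist_force: [-1.7, 0.3, 6.2]
finger_gap: 0.0225
t: 10.58
tool_pos: [0.5574, 0.0877, 0.0795]
wrist_force: [-2.0, 1.9, 5.9]
finger_gap: 0.0227
t: 10.75
tool_pos: [0.5576, 0.0871, 0.0796]
wrist_force: [-0.7, 3.8, 6.7]
finger_gap: 0.0227
t: 10.92
tool_pos: [0.5576, 0.0866, 0.0796]
wrist_force: [-2.2, 4.3, 7.8]
finger_gap: 0.0223
```

```bash
for i in 1 2 3 4; do python3 -m jog '0 0 0.0025 0;0 0 0.0025 0' | grep -v rot; done
```

```text
t: 11.08
tool_pos: [0.5578, 0.086, 0.0797]
wrist_force: [-2.8, 5.7, 7.4]
finger_gap: 0.0224
t: 11.25
tool_pos: [0.558, 0.0854, 0.0797]
wrist_force: [-1.4, 5.2, 7.1]
finger_gap: 0.0229
t: 11.42
tool_pos: [0.5582, 0.0846, 0.0797]
wrist_force: [-1.4, 4.8, 8.1]
finger_gap: 0.0227
t: 11.58
tool_pos: [0.5584, 0.0838, 0.0797]
wrist_force: [-1.7, 5.3, 6.9]
finger_gap: 0.0226
```

```bash
python3 - <<'E'
from h import *
im=camera("side");np.save("pics/side6.npy",im)
a=np.load("pics/side5.npy")
f=lambda i:cv2.convertScaleAbs(cv2.resize(i[185:235,240:285],None,fx=8,fy=8,interpolation=cv2.INTER_CUBIC)[:,:,::-1],alpha=1.3)
cv2.imwrite("pics/s6c.png",np.hstack([f(a),f(im)]))
E
```

```text
(no output)
```

View pics/s6c.png

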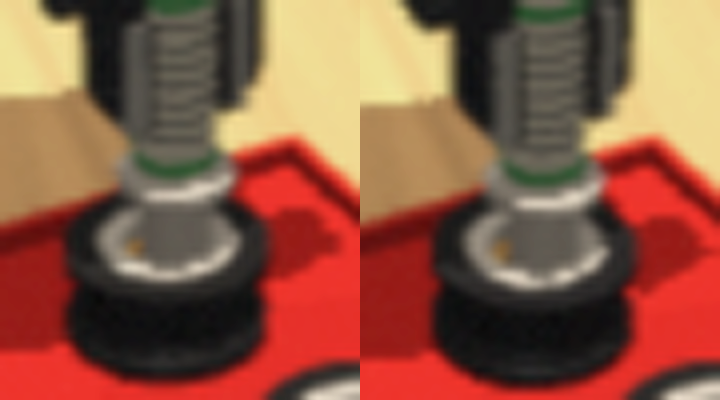

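```bash
python3 - <<'E'
from h import *
for k in (0,3,5,6):
    im=np.load(f"pics/side{k}.npy").astype(np.float32)
    # lower rim: black to red transition, subpixel
    g=im[...,0]
    row=g[226,235:290]; thr=110
    def cross(v):
        r=[]
        for i in range(len(v)-1):
            if (v[i]-thr)*(v[i+1]-thr)<0: r.append(round(i+(thr-v[i])/(v[i+1]-v[i]),2))
        return r
    print(k,[ [x+235 for x in cross(g[r,235:290])] for r in(222,226)],[ [x+215 for x in cross(g[215:245,c])] for c in(256,260,264)])
E
```

```text
0 [[np.float32(247.73), np.float32(272.88)], [np.float32(247.47), np.float32(272.89)]] [[np.float32(218.68), np.float32(232.33)], [np.float32(217.07), np.float32(219.39), np.float32(232.65)], [np.float32(216.18), np.float32(218.92), np.float32(232.39)]]
3 [[np.float32(246.75), np.float32(272.78)], [np.float32(247.53), np.float32(272.78)]] [[np.float32(215.93), np.float32(218.76), np.float32(232.25)], [np.float32(217.39), np.float32(219.42), np.float32(232.57)], [np.float32(216.83), np.float32(218.93), np.float32(232.31)]]
5 [[np.float32(246.67), np.float32(272.77)], [np.float32(246.47), np.float32(272.76)]] [[np.float32(215.85), np.float32(218.81), np.float32(232.29001)], [np.float32(218.18), np.float32(219.42), np.float32(232.56)], [np.float32(217.04), np.float32(218.93), np.float32(232.31)]]
6 [[np.float32(247.35), np.float32(273.36)], [np.float32(247.32), np.float32(273.74)]] [[np.float32(216.25), np.float32(219.02), np.float32(232.64)], [np.float32(218.27), np.float32(220.42), np.float32(233.3)], [np.float32(218.39), np.float32(220.03), np.float32(233.11)]]
```

```bash
python3 -m jog '-0.0075 0 0 0;-0.0075 0 0 0' | grep -v rot; for i in 1 2 3 4 5; do python3 -m jog '0 0 -0.005 0' | grep -v -e rot -e gap; done
```

```text
t: 11.8
tool_pos: [0.5579, 0.0828, 0.0814]
wrist_force: [0.3, 1.2, -0.3]
finger_gap: 0.0227
t: 11.88
tool_pos: [0.5577, 0.0839, 0.0812]
wrist_force: [0.0, 0.1, -1.3]
t: 11.97
tool_pos: [0.5573, 0.0854, 0.0811]
wrist_force: [-0.1, -0.0, -0.7]
t: 12.05
tool_pos: [0.557, 0.087, 0.0812]
wrist_force: [0.2, 0.5, -1.7]
t: 12.13
tool_pos: [0.5568, 0.0886, 0.0812]
wrist_force: [-0.4, 0.5, -1.9]
t: 12.22
tool_pos: [0.5566, 0.09, 0.0813]
wrist_force: [0.1, -0.7, -2.1]
```

```bash
for i in 1 2 3; do python3 -m jog '0 0 -0.0035 0;0 0 -0.0035 0' | grep -v -e rot -e gap; done
```

```text
t: 12.38
tool_pos: [0.5564, 0.0912, 0.0814]
wrist_force: [0.6, -1.3, -1.4]
t: 12.55
tool_pos: [0.5563, 0.0922, 0.0814]
wrist_force: [0.5, -0.5, -2.3]
t: 12.72
tool_pos: [0.5562, 0.0932, 0.0815]
wrist_force: [-0.1, -1.2, -1.8]
```

```bash
cat >> h.py <<'E'
def sheave_side(im,guess,zr=.006):
    "position of a sheave from its lower rim (black/red edge) in side view: circle of r=30mm at z"
    h=cv2.cvtColor(im,cv2.COLOR_RGB2HSV);red=((h[...,1]>150)&((h[...,0]<8)|(h[...,0]>172))&(h[...,2]>70))
    v=im[...,0].astype(np.float32);pts=[]
    for a in np.radians(np.arange(200,361,8)):
        rr=np.arange(.022,.040,.0004)
        uv=np.array([proj("side",(guess[0]+r*np.cos(a),guess[1]+r*np.sin(a),zr)) for r in rr],np.float32)
        p=cv2.remap(v,uv[:,0].reshape(1,-1),uv[:,1].reshape(1,-1),cv2.INTER_LINEAR)[0]
        g=np.diff(p);i=int(np.argmax(g))
        if g[i]>3: pts.append((guess[0]+rr[i]*np.cos(a),guess[1]+rr[i]*np.sin(a)))
    P=np.array(pts);A=np.c_[2*P,np.ones(len(P))];s=np.linalg.lstsq(A,(P**2).sum(1),rcond=None)[0]
    r=np.sqrt(s[2]+s[0]**2+s[1]**2);return s[:2],r,len(P)
E
python3 - <<'E'
from h import *
im=camera("side");np.save("pics/side7.npy",im)
for k in(0,3,5,6,7):
    i=np.load(f"pics/side{k}.npy");g=(.555,.087)
    for _ in range(2): g,r,n=sheave_side(i,g)
    print(k,np.round(g,4),round(r,4),n)
f=lambda i:cv2.convertScaleAbs(cv2.resize(i[185:235,240:285],None,fx=8,fy=8,interpolation=cv2.INTER_CUBIC)[:,:,::-1],alpha=1.3)
cv2.imwrite("pics/s7c.png",f(im))
print(manip.get_state()["tool_pos"])
E
```

```text
0 [0.5542 0.0853] 0.0286 21Traceback (most recent call last):
  File "<stdin>", line 5, in <module>
  File "h.py", line 34, in sheave_side
    uv=np.array([proj("side",(guess[0]+r*np.cos(a),guess[1]+r*np.sin(a),zr)) for r in rr],np.float32)
                 ~~~~^^^^^^^^^^^^^^^^^^^^^^^^^^^^^^^^^^^^^^^^^^^^^^^^^^^^^^^
  File "h.py", line 9, in proj
    m=camera_model(n);c=m["mtx"]@(m["R"]@np.array(X)+m["t"]);return c[:2]/c[2]
ValueError: time passes only in moves, steps and waits
```

```bash
sed -i 's/^from rig import.*/from rig import manip,camera,camera_model as _cm\nimport functools\ncamera_model=functools.lru_cache(None)(_cm)/' h.py
python3 - <<'E'
from h import *
for k in(0,3,5,6,7):
    i=np.load(f"pics/side{k}.npy");g=(.555,.087)
    for _ in range(2): g,r,n=sheave_side(i,g)
    print(k,np.round(g,4),round(r,4),n)
im=i
f=lambda i:cv2.convertScaleAbs(cv2.resize(i[185:235,240:285],None,fx=8,fy=8,interpolation=cv2.INTER_CUBIC)[:,:,::-1],alpha=1.3)
cv2.imwrite("pics/s7c.png",f(im))
s=manip.get_state();print(s["tool_pos"],s["t"])
E
```

```text
0 [0.5542 0.0853] 0.0286 21
3 [0.5546 0.0848] 0.0279 21
5 [0.5544 0.0857] 0.0283 21
6 [0.5559 0.0837] 0.0289 21
7 [0.5556 0.0853] 0.0291 21
[0.55617792 0.09317742 0.08147853] 12.7667
```

View pics/s7c.png

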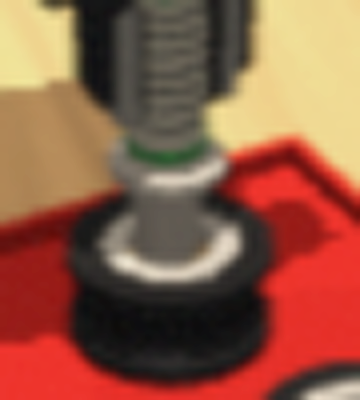

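```bash
python3 -m jog '-0.02 0 0.01 0;-0.06 0 0.01 0;-0.13 0 0.01 0;-0.16 0 -0.1 0;-0.16 0 -0.24 0;-0.16 0 -0.38 0;-0.16 0 -0.42 0;-0.16 0 -0.42 0;-0.16 0 -0.42 0' | grep -v rot; python3 - <<'E'
from h import *
for n in("top","side"):
    im=camera(n);np.save(f"pics/{n}8.npy",im)
    u,v=(236,230) if n=="top" else (261,217)
    cv2.imwrite(f"pics/{n}8.png",cv2.resize(im[v-25:v+26,u-35:u+36],None,fx=9,fy=9,interpolation=cv2.INTER_CUBIC)[:,:,::-1])
E
```

```text
t: 13.52
tool_pos: [0.5348, 0.2177, 0.1297]
wrist_force: [-0.6, -0.8, -2.4]
finger_gap: 0.0226
```

View pics/top8.png

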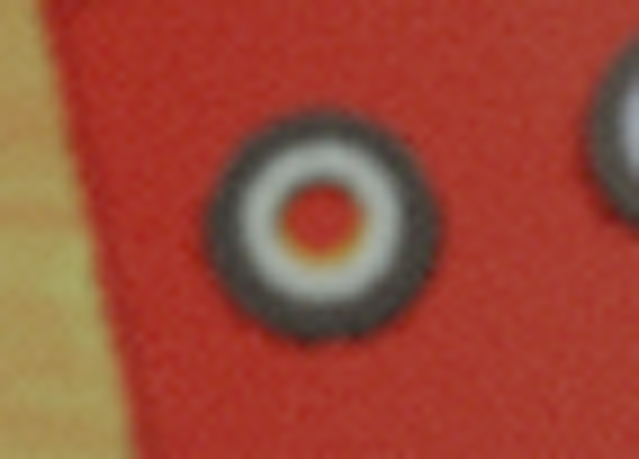

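View pics/side8.png

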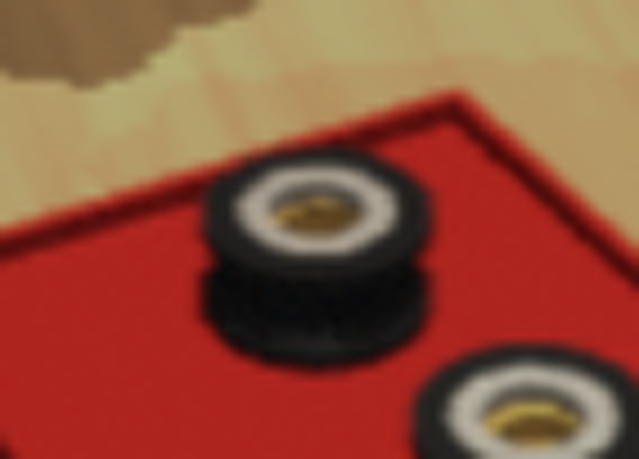

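```bash
python3 - <<'E'
from h import *
t=np.load("pics/top8.npy");h=cv2.cvtColor(t,cv2.COLOR_RGB2HSV)
mm=(h[...,1]<110).astype(np.uint8);pl=((h[...,1]<70)&(h[...,2]>110)).astype(np.uint8)
for m in(pl,mm):
    s=np.zeros_like(m);s[211:249,218:255]=m[211:249,218:255]
    cs=max(cv2.findContours(s,0,2)[0],key=cv2.contourArea);e=cv2.fitEllipse(cs);print(np.round(e[0],2),np.round(e[1],2),np.round(cast("top",e[0],.036),4))
x=t.astype(int)
print("cols236 rows 222-240 (col 236)");print(np.c_[np.arange(222,242),x[222:242,236],x[222:242,237]])
print("row 229");print(np.c_[np.arange(228,246),x[229,228:246],x[230,228:246]])
E
```

```text
[236.35 229.11] [16.84 17.04] [0.5559 0.087  0.036 ]
[236.48 229.64] [23.61 23.93] [0.5546 0.0867 0.036 ]
cols236 rows 222-240 (col 236)
[[222 153 160 156 159 166 160]
 [223 150 157 149 150 156 151]
 [224 122 121 116 123 124 113]
 [225 116  75  65 121  79  69]
 [226 146  51  38 144  44  29]
 [227 164  53  42 164  51  36]
 [228 171  54  44 167  52  38]
 [229 167  55  45 171  60  47]
 [230 168  52  40 168  52  44]
 [231 169  56  44 170  58  45]
 [232 166  71  43 169  81  48]
 [233 167 113  65 168 120  66]
 [234 165 146 104 167 150 109]
 [235 167 166 144 166 166 145]
 [236 160 165 152 160 168 156]
 [237 141 149 138 139 147 137]
 [238 111 114 104 104 107 100]
 [239  75  74  70  80  76  69]
 [240  72  69  63  71  69  61]
 [241  64  58  54  67  57  52]]
row 229
[[228 133 137 129 129 134 127]
 [229 157 163 154 155 161 152]
 [230 152 158 146 155 158 149]
 [231 138 127 110 143 132 113]
 [232 141  91  63 144 101  62]
 [233 157  58  34 158  71  42]
 [234 169  57  46 166  58  43]
 [235 167  53  36 169  56  47]
 [236 167  55  45 168  52  40]
 [237 171  60  47 168  52  44]
 [238 168  55  44 167  55  42]
 [239 165  60  38 166  70  42]
 [240 160  86  56 159  99  57]
 [241 154 126  96 160 137 102]
 [242 160 158 138 163 162 142]
 [243 160 166 156 162 169 160]
 [244 145 152 145 146 151 144]
 [245 110 112 106 108 107 103]]
```

```bash
python3 - <<'E'
from h import *
print(cast("top",(235.6,228.35),.03),cast("top",(236.35,229.11),.036),cast("top",(236.4,229.35),.036))
go((.5572,.0892,.125))
E
```

```text
[0.55822184 0.08921952 0.03      ] [0.55585643 0.0869851  0.036     ] [0.55529794 0.08686462 0.036     ]
t 13.62 rows: [0.0154 0.0012 0.43  ] 0 q6 1.66 pos [0.5352 0.2163 0.1296] F [ 0.4  0.5 -2.4] gap 0.0227
```

```bash
python3 -m jog '0 0.001 0.14 0;0 0.001 0.28 0;0 0.001 0.38 0;0.016 0.001 0.432 0;0.07 0.001 0.432 0;0.12 0.001 0.432 0;0.127 0.001 0.432 0;0.127 0.001 0.432 0;0.127 0.001 0.432 0' | grep -v rot; python3 - <<'E'
from h import *
go((.5573,.0885,.085))
E
```

```text
t: 14.37
tool_pos: [0.5573, 0.089, 0.0919]
wrist_force: [-0.2, 0.1, -1.8]
finger_gap: 0.0226
t 14.37 rows: [ 0.023  -0.0004  0.0017] 0 q6 1.43 pos [0.5573 0.089  0.0919] F [-0.2  0.1 -1.8] gap 0.0226
```

```bash
python3 -m jog '0.01 0 0.0015 0;0.02 0 0.0015 0;0.028 0 0.0015 0;0.034 0 0.0015 0;0.034 0 0.0015 0' | grep -v rot; for i in 1 2 3; do python3 -m jog '0.004 0 0 0;0.004 0 0 0' | grep -v -e rot -e gap; done
```

```text
t: 14.78
tool_pos: [0.5569, 0.0893, 0.0808]
wrist_force: [0.3, 0.3, -2.5]
finger_gap: 0.0226
t: 14.95
tool_pos: [0.5571, 0.0893, 0.0799]
wrist_force: [-1.0, -0.5, -1.1]
t: 15.12
tool_pos: [0.5571, 0.0892, 0.0786]
wrist_force: [0.4, 0.2, -1.3]
t: 15.28
tool_pos: [0.5571, 0.0892, 0.0774]
wrist_force: [0.7, 0.6, -1.1]
```

```bash
for i in 1 2 3 4 5; do python3 -m jog '0.005 0 0 0;0.005 0 0 0' | grep -v -e rot -e gap; done
```

```text
t: 15.45
tool_pos: [0.5571, 0.0892, 0.0758]
wrist_force: [-0.2, -0.1, -1.4]
t: 15.62
tool_pos: [0.557, 0.0892, 0.0743]
wrist_force: [-0.5, 0.1, -1.7]
t: 15.78
tool_pos: [0.557, 0.0891, 0.0728]
wrist_force: [0.1, 0.9, -2.4]
t: 15.95
tool_pos: [0.557, 0.0892, 0.0713]
wrist_force: [0.9, -0.1, -1.0]
t: 16.12
tool_pos: [0.557, 0.0892, 0.0698]
wrist_force: [-0.3, 0.6, -2.5]
```

```bash
for i in 1 2 3 4 5 6; do python3 -m jog '0.005 0 0 0;0.005 0 0 0' | grep -v -e rot -e gap; done
```

```text
t: 16.28
tool_pos: [0.557, 0.0892, 0.0683]
wrist_force: [0.1, 0.5, -2.0]
t: 16.45
tool_pos: [0.557, 0.0892, 0.0668]
wrist_force: [-0.4, 0.4, -1.8]
t: 16.62
tool_pos: [0.557, 0.0892, 0.0653]
wrist_force: [1.4, -0.5, -2.0]
t: 16.78
tool_pos: [0.557, 0.0892, 0.0638]
wrist_force: [0.7, -0.2, -1.2]
t: 16.95
tool_pos: [0.557, 0.0892, 0.0623]
wrist_force: [0.3, -0.8, -2.2]
t: 17.12
tool_pos: [0.557, 0.0892, 0.0608]
wrist_force: [0.5, -0.1, -2.2]
```

It is well past the 15 mm crush depth and moving freely. Now I feel for the shoulder.

```bash
for i in 1 2 3; do python3 -m jog '0.0035 0 0 0;0.0035 0 0 0' | grep -v -e rot -e gap; done
```

```text
t: 17.28
tool_pos: [0.557, 0.0892, 0.0598]
wrist_force: [0.1, -0.4, -1.5]
t: 17.45
tool_pos: [0.5571, 0.0892, 0.0588]
wrist_force: [1.0, 1.1, -2.0]
t: 17.62
tool_pos: [0.5572, 0.0891, 0.0584]
wrist_force: [-3.1, 0.3, 4.4]
```

```bash
python3 -m jog '0.0015 0 0 0;0.0015 0 0 0;0.0015 0 0 0;0.0015 0 0 0' | grep -v -e rot -e gap; python3 - <<'E'
from h import *
im=camera("side");np.save("pics/side9.npy",im)
cv2.imwrite("pics/s9.png",cv2.resize(im[170:245,225:300],None,fx=8,fy=8,interpolation=cv2.INTER_CUBIC)[:,:,::-1])
E
```

```text
t: 17.95
tool_pos: [0.5573, 0.0892, 0.0584]
wrist_force: [-4.6, 0.5, 9.5]
```

View pics/s9.png

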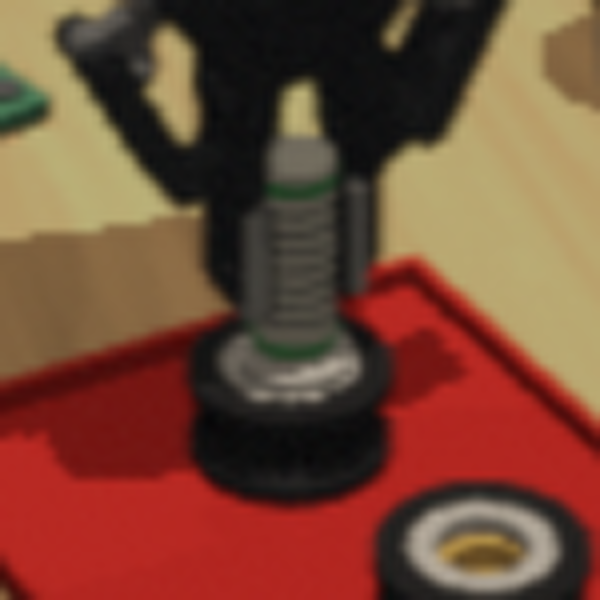

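The shoulder sits flat on the sheave's face at (290,375) in the crop, with the reading at about 10 N. This sheave is the sound one. Now I take the gauge back to its hole.

```bash
python3 -m jog '-0.01 0 0 0;-0.04 0 0 0;-0.09 0 0 0;-0.15 0 0 0;-0.22 0 0 0;-0.28 0 0 0;-0.31 0 0 0;-0.31 0 0 0' | grep -v rot; python3 - <<'E'
from h import *
go((.4346,-.3319,.150),(-.2,-.98))
for n in("top","side"):
    im=camera(n);np.save(f"pics/{n}10.npy",im)
    cv2.imwrite(f"pics/{n}10.png",im[:,:,::-1])
E
```

```text
t: 18.67
tool_pos: [0.5586, 0.0892, 0.1528]
wrist_force: [0.1, -0.1, -2.3]
finger_gap: 0.0229
t 18.67 rows: [ 0.0075 -0.6438  1.3141] -0.191 q6 1.43 pos [0.5586 0.0892 0.1528] F [ 0.1 -0.1 -2.3] gap 0.0229
```

View pics/side10.png

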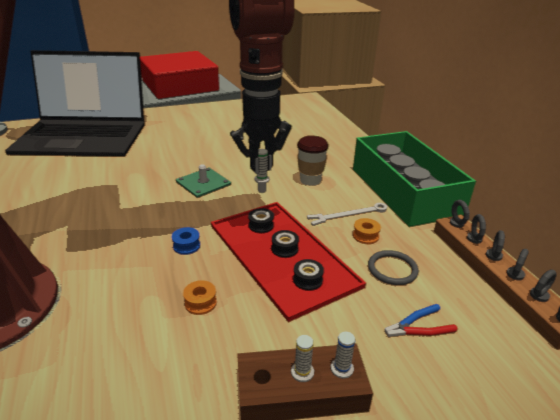

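```bash
python3 -m jog '0 -0.45 0.92 0.22;0 -0.45 0.92 0.22;0 -0.45 0.92 0.22;0 -0.45 0.92 0.22;0 -0.45 0.92 0.22;0 -0.45 0.92 0.22;0 -0.45 0.92 0.22;0 -0.45 0.92 0.22;0 -0.45 0.92 0.22;0 -0.45 0.92 0.22;0 -0.45 0.92 0.22' | grep -v rot;  python3 - <<'E'
from h import *
go((.4346,-.3319,.125),(-.2,-.98))
for n,(x0,y0,x1,y1) in (("top",(400,260,440,300)),("side",(245,365,280,392))):
    im=np.load(f"pics/{n}10.npy");v=im.sum(2);sub=v[y0:y1,x0:x1];m=np.zeros(v.shape,np.uint8);m[y0:y1,x0:x1]=(sub<sub.min()+45)
    print(n,sub.min());
    for c,st in blobs(m,(x0,y0,x1,y1),5): print(c,st,cast(n,c,.045))
E
```

```text
t: 19.68
tool_pos: [0.4694, -0.2057, 0.1489]
wrist_force: [0.1, 0.0, -2.1]
finger_gap: 0.0225
t 19.68 rows: [0.0794 0.3535 0.2558] 0.0889 q6 2.23 pos [ 0.4694 -0.2057  0.1489] F [ 0.1  0.  -2.1] gap 0.0225
top 25
[400.22222222 265.55555556] [400 263   2   7   9] [ 0.47107689 -0.28808294  0.045     ]
[421.73333333 281.6       ] [420 278   4   8  15] [ 0.43471256 -0.3359085   0.045     ]
side 53
[261.70114943 376.16091954] [254 370  16  14 174] [ 0.4333271  -0.33232994  0.045     ]
```

```bash
python3 -m jog '0 0.353 0.256 0.089;0 0.353 0.256 0.089;0 0.353 0.256 0.089;0.02 0.353 0.256 0.089;0.04 0.353 0.256 0.089;0.06 0.353 0.256 0.089;0.06 0.353 0.256 0.089' | grep -v rot;  python3 - <<'E'
from h import *
go((.4344,-.332,.105),(-.2,-.98))
E
```

```text
t: 20.27
tool_pos: [0.4354, -0.3308, 0.1301]
wrist_force: [0.3, 0.3, -1.8]
finger_gap: 0.0226
t 20.27 rows: [0.0837 0.0047 0.0022] 0.0014 q6 2.55 pos [ 0.4354 -0.3308  0.1301] F [ 0.3  0.3 -1.8] gap 0.0226
```

```bash
python3 -m jog '0.03 0.0045 0.002 0.001;0.06 0.0045 0.002 0.001;0.095 0.0045 0.002 0.001;0.1 0.0045 0.002 0.001;0.1 0.0045 0.002 0.001;0.1 0.0045 0.002 0.001' | grep -v rot;  python3 - <<'E'
from h import *
go((.4344,-.332,.07),(-.2,-.98))
im=camera("side");np.save("pics/side11.npy",im)
cv2.imwrite("pics/s11.png",cv2.resize(im[310:400,225:325],None,fx=6,fy=6,interpolation=cv2.INTER_CUBIC)[:,:,::-1])
E
```

```text
t: 20.77
tool_pos: [0.4358, -0.3329, 0.1024]
wrist_force: [-0.0, 0.3, -1.8]
finger_gap: 0.023
t 20.77 rows: [ 0.1079 -0.0022  0.0052] 0.0002 q6 2.56 pos [ 0.4358 -0.3329  0.1024] F [-0.   0.3 -1.8] gap 0.023
```

View pics/s11.png

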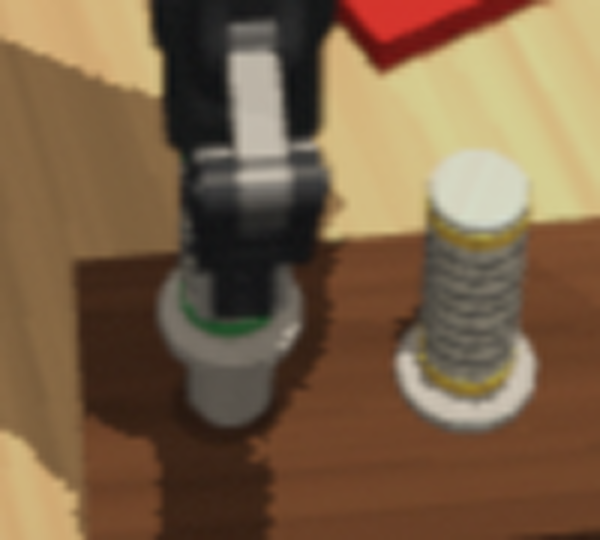

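```bash
python3 -m jog '0 -0.002 0.005 0;0.01 -0.002 0.005 0;0.02 -0.002 0.005 0;0.03 -0.002 0.005 0;0.03 -0.002 0.005 0' | grep -v rot; for i in 1 2; do python3 -m jog '0.01 0 0 0;0.015 0 0 0;0.015 0 0 0' | grep -v -e rot -e gap; done
```

```text
t: 21.23
tool_pos: [0.4341, -0.332, 0.0928]
wrist_force: [-0.6, 0.8, -2.5]
finger_gap: 0.0227
t: 21.48
tool_pos: [0.4342, -0.332, 0.0885]
wrist_force: [-0.1, 0.8, -1.7]
t: 21.73
tool_pos: [0.4343, -0.332, 0.084]
wrist_force: [0.6, 1.6, -3.1]
```

In the hole. I continue down to the shoulder, expected at TCP z of about 0.067.

```bash
python3 -m jog '0.015 0 0 0;0.03 0 0 0;0.045 0 0 0;0.045 0 0 0' | grep -v -e rot -e gap; for i in 1 2; do python3 -m jog '0.005 0 0 0;0.005 0 0 0' | grep -v -e rot -e gap; done
```

```text
t: 22.07
tool_pos: [0.4339, -0.332, 0.0698]
wrist_force: [0.3, 0.7, -3.2]
t: 22.23
tool_pos: [0.4342, -0.332, 0.0691]
wrist_force: [1.2, 2.9, -3.6]
t: 22.4
tool_pos: [0.4344, -0.3321, 0.0678]
wrist_force: [0.8, 4.0, -3.0]
```

```bash
for i in 1 2; do python3 -m jog '0.004 0 0 0;0.004 0 0 0' | grep -v -e rot -e gap; done; python3 -m jog '0 0 0 0;0 0 0 0;0 0 0 0;0 0 0 0' 0.2 | grep -v rot
```

```text
t: 22.57
tool_pos: [0.4345, -0.3322, 0.0674]
wrist_force: [-1.0, 6.0, 6.4]
t: 22.73
tool_pos: [0.4346, -0.3322, 0.0673]
wrist_force: [-5.1, 8.0, 19.7]
t: 23.07
tool_pos: [0.4345, -0.3328, 0.0656]
wrist_force: [-0.9, 0.5, 0.1]
finger_gap: 0.0512
```

Released and seated. I lift away, then go to the sheave.

```bash
python3 -m jog '-0.03 0 0 0;-0.1 0 0 0;-0.2 0 0 0;-0.3 0 0 0;-0.3 0 0 0;-0.3 0 0 0' | grep -v rot;  python3 -m jog '0 -0.85 0 -0.22;0 -0.85 0 -0.22;0 -0.85 0 -0.22;0 -0.85 0 -0.22;0 -0.85 0 -0.22;0 -0.85 0 -0.22;0 -0.85 0 -0.22;0 -0.85 0 -0.22;0 -0.85 0 -0.22;0 -0.85 0 -0.22;0 -0.85 0 -0.22' 1 | grep -v rot
python3 - <<'E'
from h import *
for n in("top","side"):
    im=camera(n);np.save(f"pics/{n}12.npy",im)
    cv2.imwrite(f"pics/{n}12.png",im[:,:,::-1])
t=np.load("pics/top12.npy");h=cv2.cvtColor(t,cv2.COLOR_RGB2HSV)
mm=(h[...,1]<110).astype(np.uint8);pl=((h[...,1]<70)&(h[...,2]>110)).astype(np.uint8)
for m in(pl,mm):
    s=np.zeros_like(m);s[211:249,218:255]=m[211:249,218:255]
    cs=max(cv2.findContours(s,0,2)[0],key=cv2.contourArea);e=cv2.fitEllipse(cs);print(np.round(e[0],2),np.round(e[1],2),np.round(cast("top",e[0],.036),4))
go((.557,.089,.12),(.9848,.1736))
E
```

```text
t: 23.57
tool_pos: [0.4354, -0.3334, 0.1577]
wrist_force: [-0.0, -0.3, -1.3]
finger_gap: 0.0511
t: 24.48
tool_pos: [0.4845, -0.082, 0.1546]
wrist_force: [-0.3, -0.1, -0.2]
finger_gap: 0.0855
[236.28 229.12] [16.97 17.19] [0.5558 0.0871 0.036 ]
[236.49 229.67] [23.73 24.22] [0.5545 0.0866 0.036 ]
t 24.58 rows: [ 0.1154  0.0044 -0.6196] -0.0905 q6 1.65 pos [ 0.4845 -0.0821  0.1547] F [0.2 0.5 0.2] gap 0.0853
```

View pics/side12.png

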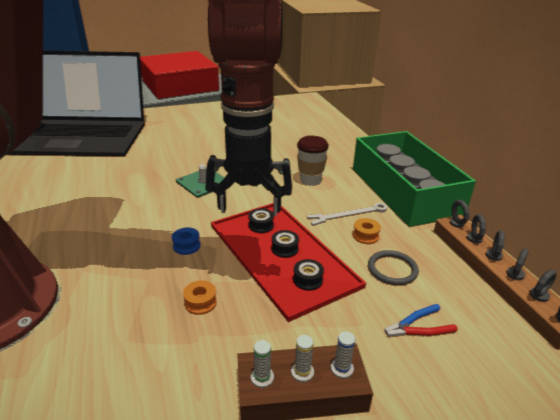

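View pics/top12.png

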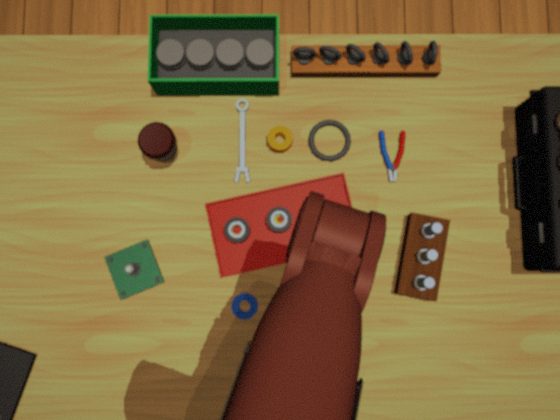

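The gauge stands home in its hole at side (262,360). Sheave A is at (.556,.0875), so I go over it with the jaws open.

```bash
python3 -m jog '0 0.004 -0.62 -0.09;0.02 0.004 -0.62 -0.09;0.04 0.004 -0.62 -0.09;0.08 0.004 -0.62 -0.09;0.115 0.004 -0.62 -0.09;0.115 0.004 -0.62 -0.09;0.115 0.004 -0.62 -0.09;0.115 0.004 -0.62 -0.09' | grep -v rot;python3 - <<'E'
from h import *
go((.556,.0876,.03),(.9848,.1736))
E
```

```text
t: 25.25
tool_pos: [0.5576, 0.0883, 0.1207]
wrist_force: [0.1, -0.9, 0.4]
finger_gap: 0.0858
t 25.25 rows: [ 0.3024 -0.0051  0.0013] -0.0014 q6 1.43 pos [0.5576 0.0883 0.1207] F [ 0.1 -0.9  0.4] gap 0.0858
```

```bash
python3 -m jog '0.06 -0.005 0.001 0;0.14 -0.005 0.001 0;0.22 -0.005 0.001 0;0.28 -0.005 0.001 0;0.302 -0.005 0.001 0;0.302 -0.005 0.001 0' | grep -v rot;python3 - <<'E'
from h import *
go((.556,.0876,.005),(.9848,.1736))
im=camera("side")
cv2.imwrite("pics/s13.png",cv2.resize(im[170:250,215:305],None,fx=7,fy=7,interpolation=cv2.INTER_CUBIC)[:,:,::-1])
E
```

```text
t: 25.75
tool_pos: [0.5556, 0.087, 0.0296]
wrist_force: [0.1, -0.6, 0.9]
finger_gap: 0.0857
t 25.75 rows: [ 0.0821  0.0019 -0.0017] -0.0014 q6 1.43 pos [0.5556 0.087  0.0296] F [ 0.1 -0.6  0.9] gap 0.0857
```

View pics/s13.png

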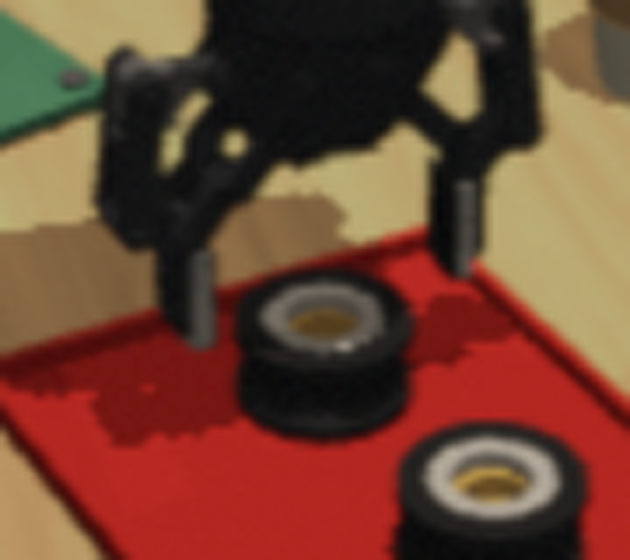

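```bash
python3 -m jog '0.03 0.001 -0.001 0;0.06 0.001 -0.001 0;0.078 0.001 -0.001 0;0.081 0.001 -0.001 0;0.081 0.001 -0.001 0' | grep -v rot; python3 -m jog '0 0 0 0;0 0 0 0;0 0 0 0' 0.3 60 | grep -v rot;python3 -m jog '0 0 0 0;0 0 0 0;0 0 0 0;0 0 0 0;0 0 0 0' -1 | grep -v rot
```

```text
t: 26.22
tool_pos: [0.5566, 0.0886, 0.0058]
wrist_force: [-0.2, 0.4, 0.6]
finger_gap: 0.0855
t: 26.47
tool_pos: [0.5573, 0.0886, 0.0068]
wrist_force: [-0.9, -0.6, -0.5]
finger_gap: 0.0581
t: 26.88
tool_pos: [0.5573, 0.0886, 0.0068]
wrist_force: [-1.6, 0.2, 4.8]
finger_gap: 0.0581
```

```bash
python3 -m jog '-0.01 0 0 0;-0.04 0 0 0;-0.1 0 0 0;-0.18 0 0 0;-0.26 0 0 0;-0.31 0 0 0;-0.31 0 0 0' | grep -v rot; python3 - <<'E'
from h import *
go((.4633,.3285,.098),(.986,.168))
im=camera("side")
cv2.imwrite("pics/s14.png",cv2.resize(im[120:220,190:330],None,fx=5,fy=5,interpolation=cv2.INTER_CUBIC)[:,:,::-1])
E
```

```text
t: 27.47
tool_pos: [0.5592, 0.0886, 0.1029]
wrist_force: [1.2, -0.0, -2.4]
finger_gap: 0.0582
t 27.47 rows: [ 0.0148 -0.1804 -0.8419] 0.0001 q6 1.43 pos [0.5592 0.0886 0.1029] F [ 1.2 -0.  -2.4] gap 0.0582
```

View pics/s14.png

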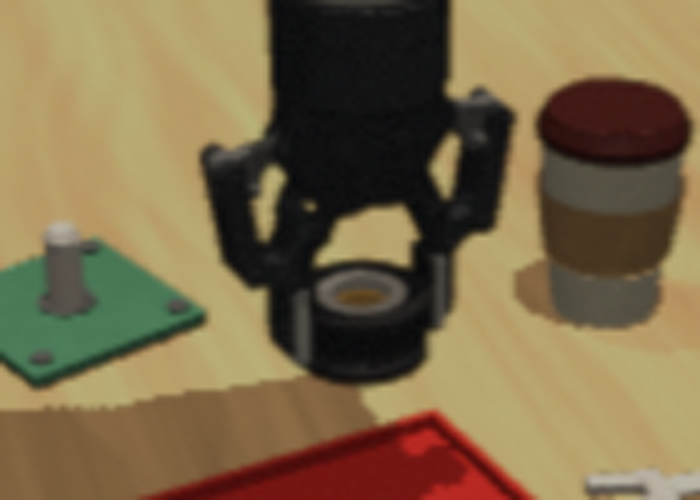

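The sheave is held level between the pads, at (348,320) in the crop. I carry it over to the stand.

```bash
python3 -m jog '0 -0.18 -0.842 0;0 -0.18 -0.842 0;0 -0.18 -0.842 0;0 -0.18 -0.842 0;0 -0.18 -0.842 0;0 -0.18 -0.842 0;0 -0.18 -0.842 0;0 -0.18 -0.842 0;0 -0.18 -0.842 0;0 -0.18 -0.842 0' | grep -v rot; python3 - <<'E'
from h import *
go((.4633,.3285,.066),(.986,.168))
for n in("top","side"):
    im=camera(n);np.save(f"pics/{n}15.npy",im)
im=np.load("pics/side15.npy");cv2.imwrite("pics/s15.png",cv2.resize(im[110:210,140:280],None,fx=5,fy=5,interpolation=cv2.INTER_CUBIC)[:,:,::-1])
E
```

```text
t: 28.35
tool_pos: [0.461, 0.3274, 0.0983]
wrist_force: [-0.3, 0.0, -2.6]
finger_gap: 0.0578
t 28.35 rows: [ 0.1077  0.0083 -0.0026] -0.0 q6 1.89 pos [0.461  0.3274 0.0983] F [-0.3  0.  -2.6] gap 0.0578
```

View pics/s15.png

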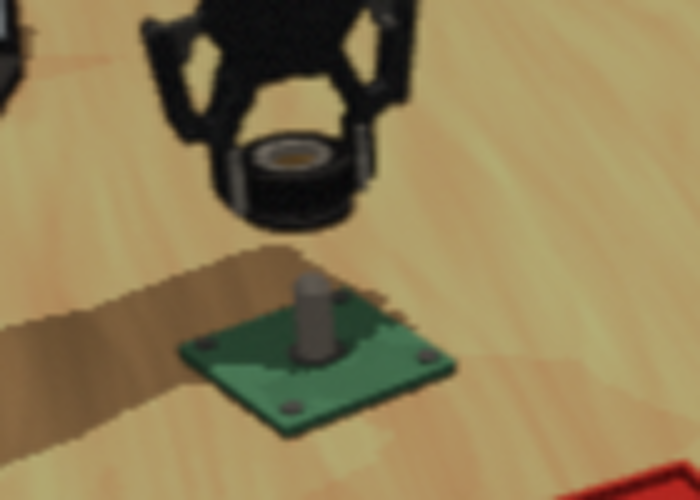

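```bash
python3 - <<'E'
from h import *
s=manip.get_state();p=np.array(s["tool_pos"]);print(p)
for nm,X in(("top face",p+[.0002,-.0012,.0292]),("tip",(.4648,.3293,.055)),("seat",(.4648,.3293,.010))):
    u=proj("side",X);print(nm,u,(u-[140,110])*5)
im=np.load("pics/side15.npy")
c=im[128:185,175:225];cv2.imwrite("pics/s15b.png",cv2.convertScaleAbs(cv2.resize(c,None,fx=10,fy=10,interpolation=cv2.INTER_CUBIC)[:,:,::-1],alpha=1.5))
E
```

```text
[0.46156063 0.3271504  0.09876414]
top face [198.3167164  139.81132668] [291.58358199 149.05663339]
tip [201.45604093 164.59620143] [307.28020463 272.98100713]
seat [202.72790852 179.45136975] [313.63954261 347.25684876]
```

View pics/s15b.png

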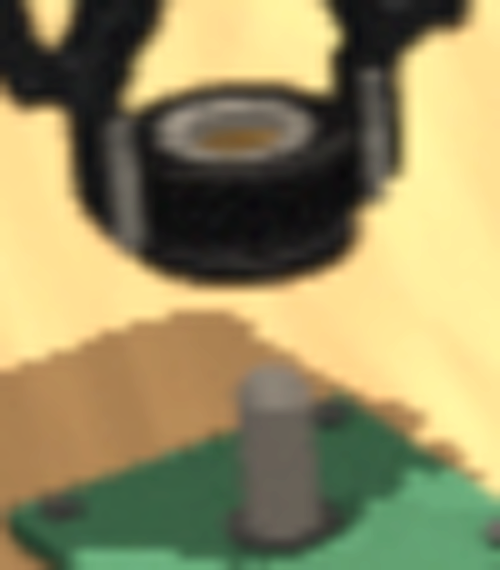

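```bash
python3 -m jog '0.02 0.008 -0.0027 0;0.06 0.008 -0.0027 0;0.1 0.008 -0.0027 0;0.125 0.008 -0.0027 0;0.13 0.008 -0.0027 0;0.13 0.008 -0.0027 0;0.13 0.008 -0.0027 0' | grep -v rot; python3 - <<'E'
from h import *
go((.4639,.3284,.05),(.986,.168))
im=camera("side")
c=im[140:190,170:230];cv2.imwrite("pics/s16.png",cv2.convertScaleAbs(cv2.resize(c,None,fx=10,fy=10,interpolation=cv2.INTER_CUBIC)[:,:,::-1],alpha=1.5))
E
```

```text
t: 29.03
tool_pos: [0.4638, 0.3295, 0.0604]
wrist_force: [0.7, 1.0, -2.0]
finger_gap: 0.058
t 29.03 rows: [ 0.0348 -0.0003  0.0038] -0.0 q6 1.89 pos [0.4638 0.3295 0.0604] F [ 0.7  1.  -2. ] gap 0.058
```

View pics/s16.png

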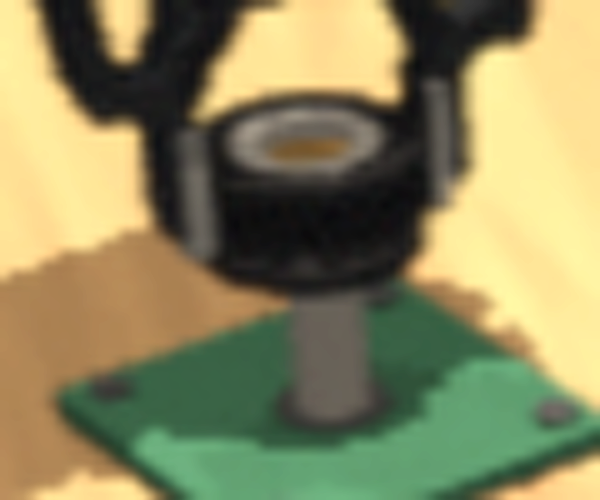

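```bash
python3 -m jog '0.005 0.002 0.002 0;0.01 0.002 0.002 0;0.015 0.002 0.002 0;0.015 0.002 0.002 0' | grep -v -e rot -e gap; for i in 1 2 3; do python3 -m jog '0.004 0 0 0;0.004 0 0 0' | grep -v -e rot -e gap; done
```

```text
t: 29.42
tool_pos: [0.464, 0.3291, 0.0555]
wrist_force: [-0.2, -0.1, -2.1]
t: 29.58
tool_pos: [0.464, 0.3291, 0.0543]
wrist_force: [-0.1, 0.0, -2.3]
t: 29.75
tool_pos: [0.464, 0.3291, 0.0531]
wrist_force: [-0.6, 0.3, -1.8]
t: 29.92
tool_pos: [0.464, 0.3291, 0.0519]
wrist_force: [0.4, -0.0, -2.8]
```

```bash
for i in 1 2 3 4 5 6 ; do python3 -m jog '0.005 0 0 0;0.005 0 0 0' | grep -e pos -e force; done
```

```text
tool_pos: [0.464, 0.3291, 0.0503]
wrist_force: [-0.1, -0.4, -2.2]
tool_pos: [0.464, 0.3291, 0.0488]
wrist_force: [0.4, -0.9, -2.0]
tool_pos: [0.464, 0.3291, 0.0473]
wrist_force: [0.4, 0.3, -3.6]
tool_pos: [0.464, 0.3291, 0.0458]
wrist_force: [-0.2, 0.0, -1.3]
tool_pos: [0.464, 0.3291, 0.0443]
wrist_force: [-0.2, -0.8, -2.4]
tool_pos: [0.464, 0.3291, 0.0428]
wrist_force: [-0.4, -0.0, -3.2]
```

```bash
for i in 1 2 3 4 5 6; do python3 -m jog '0.006 0 0 0;0.012 0 0 0;0.012 0 0 0' | grep -e pos -e force; done
```

```text
tool_pos: [0.4638, 0.329, 0.039]
wrist_force: [0.4, -0.2, -2.7]
tool_pos: [0.4639, 0.329, 0.0355]
wrist_force: [-0.1, -0.2, -3.2]
tool_pos: [0.4639, 0.329, 0.0319]
wrist_force: [0.1, -0.5, -3.1]
tool_pos: [0.4639, 0.329, 0.0283]
wrist_force: [-0.6, -0.5, -3.0]
tool_pos: [0.4639, 0.3291, 0.0247]
wrist_force: [0.4, -0.1, -2.0]
tool_pos: [0.4639, 0.329, 0.0211]
wrist_force: [1.6, -0.7, -2.8]
```

```bash
for i in 1 2; do python3 -m jog '0.005 0 0 0;0.011 0 0 0;0.011 0 0 0' | grep -e pos -e force; done; for i in 1 2 3; do python3 -m jog '0.004 0 0 0;0.004 0 0 0' | grep -e pos -e force; done
```

```text
tool_pos: [0.4639, 0.3291, 0.0178]
wrist_force: [0.4, 0.4, -2.6]
tool_pos: [0.4639, 0.329, 0.0145]
wrist_force: [-1.1, -0.1, -2.8]
tool_pos: [0.464, 0.3291, 0.0135]
wrist_force: [-0.2, 0.0, -2.3]
tool_pos: [0.464, 0.3291, 0.0123]
wrist_force: [-0.6, 0.7, -3.1]
tool_pos: [0.464, 0.3291, 0.0111]
wrist_force: [-0.3, -0.6, -2.1]
```

```bash
for i in 1 2; do python3 -m jog '0.003 0 0 0;0.003 0 0 0' | grep -e pos -e force; done
```

```text
tool_pos: [0.4641, 0.3292, 0.0108]
wrist_force: [-2.5, -1.2, 3.8]
tool_pos: [0.4642, 0.3292, 0.0108]
wrist_force: [-4.4, -3.2, 14.6]
```

The plate is met at TCP z = 0.0108, exactly where expected. I ease off, open and lift.

```bash
python3 -m jog '-0.004 0 0 0;-0.004 0 0 0' | grep -e pos -e force; python3 -m jog '0 0 0 0;0 0 0 0;0 0 0 0;0 0 0 0' 1 | grep -v rot;  python3 -m jog '-0.05 0 0 0;-0.13 0 0 0;-0.25 0 0 0;-0.38 0 0 0;-0.5 0 0 0;-0.6 0 0 0;-0.6 -0.14 0 0;-0.6 -0.28 0 0;-0.6 -0.4 0 0;-0.6 -0.4 0 0' | grep -v rot; python3 - <<'E'
from h import *
for n in("top","side"):
    im=camera(n);np.save(f"pics/{n}17.npy",im);cv2.imwrite(f"pics/{n}17.png",im[:,:,::-1])
E
```

```text
tool_pos: [0.4643, 0.3293, 0.011]
wrist_force: [-0.4, 1.1, -3.0]
t: 34.25
tool_pos: [0.4642, 0.3292, 0.0106]
wrist_force: [-0.8, -0.9, 0.1]
finger_gap: 0.0854
t: 35.08
tool_pos: [0.339, 0.3069, 0.1902]
wrist_force: [-0.2, -0.3, -0.4]
finger_gap: 0.0854
```

View pics/side17.png

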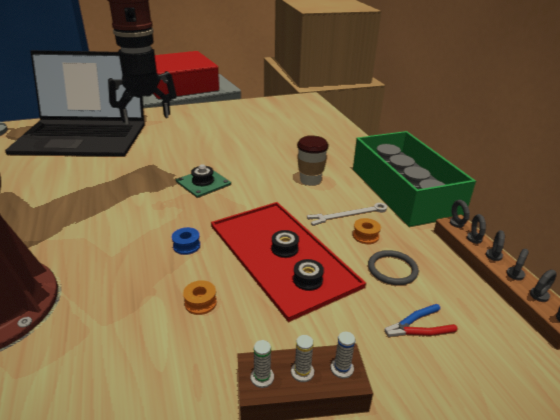

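View pics/top17.png

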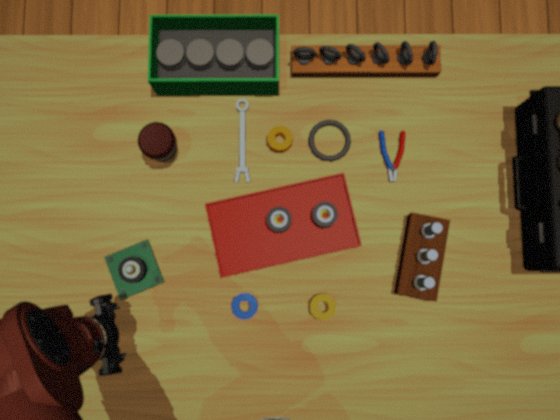

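```bash
python3 - <<'E'
from h import *
t=np.load("pics/top17.npy");s=np.load("pics/side17.npy")
for nm,im,roi in(("top",t,(395,205,455,305)),("side",s,(235,325,375,355))):
    h=cv2.cvtColor(im,cv2.COLOR_RGB2HSV);m=((h[...,1]<60)&(h[...,2]>135)).astype(np.uint8)
    for c,st in blobs(m,roi,20): print(nm,np.round(c,2),np.round(cast(nm,c,.115),4))
h=cv2.cvtColor(t,cv2.COLOR_RGB2HSV)
f=lambda i:cv2.resize(i[155:205,170:240],None,fx=8,fy=8,interpolation=cv2.INTER_CUBIC)[:,:,::-1]
g=cv2.resize(s[330:400,235:305],None,fx=5.7,fy=5.7,interpolation=cv2.INTER_CUBIC)[:,:,::-1]
a=f(s);cv2.imwrite("pics/f1.png",a);cv2.imwrite("pics/f2.png",g)
E
```

```text
top [436.61 227.38] [ 0.5514 -0.3539  0.115 ]
top [432.15 254.44] [ 0.4927 -0.3421  0.115 ]
top [429.03 282.32] [ 0.4331 -0.3333  0.115 ]
side [346.42 337.45] [ 0.5506 -0.3566  0.115 ]
side [304.5 341. ] [ 0.4919 -0.3448  0.115 ]
side [261.94 346.27] [ 0.4328 -0.3358  0.115 ]
```

View pics/f1.png

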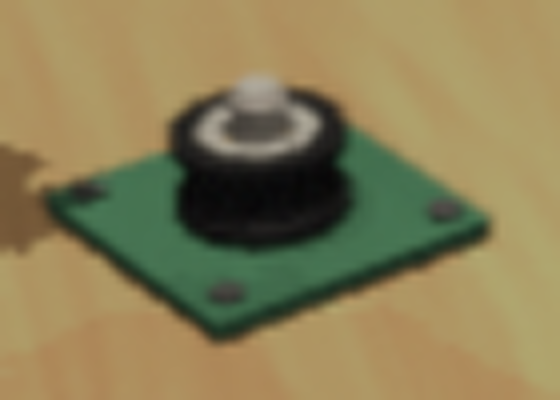

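View pics/f2.png

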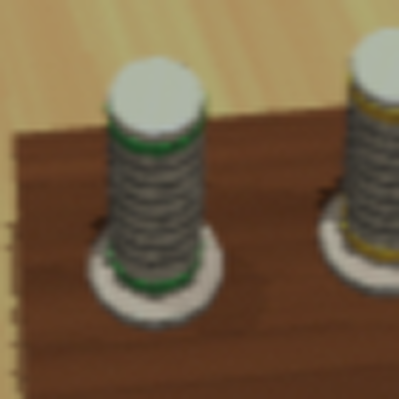

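```bash
python3 -c "
from rig import manip
print(manip.get_state()['t']);print(manip.job_done())"
```

```text
35.1833
the job is handed in; nothing more can be done
None
```

I handed the job in at 35.2 s. The sound sheave is on the spindle and the gauge is back in its own hole; no verdict is reported, so this rests on my own checks.

- **Finding the sound sheave:** I tried only the sheave at the +y end of the tray. The other two were not gauged, because this one took the gauge fully home.
    - The first attempts stopped about 7 mm down, on the top of the off-centre bush, and reached about 20 N. My sideways feeling slid that sheave about 2 mm in the tray.
    - A second look from above showed the hole lying toward +x, and the plug then went in freely. The shoulder met the face at TCP z = 0.0584, as predicted, with about 12 N of push.
- **Gauge:** it is back in its own hole, and the pictures show the shoulder flat on the block. Its handle top reads about 3 mm from where it started, which is within the play of the hole plus camera error. The last push home read about 20 N.
- **Sheave on the stand:** it went down the spindle without resistance and met the base plate at TCP z = 0.0108, as predicted, with at most about 17 N. In the last pictures it lies flat on the plate with the spindle tip showing.
- **Everything else:** the other two sheaves lie in the tray, and the other gauges, cup, ring, spanner and cutters look unmoved. Only the two other gauges were measured (within 0.3 mm of the start).

The two cameras disagreed by about 2.5 mm in y throughout. Touch readings and later looks settled the positions.

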